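# Put the reference blocks away and lock the case

## Task

Put away the rectangular steel reference blocks that are out on the bench: lay each flat and fully down in a bay of its own in the wooden case. Then close the case: hook the two tabs of the lid under the case's steel lip and swing the lid down until it lies level, fully home. Then push the square-bored T-handle fully down onto the square latch spindle and turn it counter-clockwise to its stop, so that the latch bar lies over the lid's edge; leave the T-handle on the spindle and everything else on the bench where it is.

Things in the scene. Friction and masses are not known exactly. Their poses are not given: they have to be found in the camera images.
- case: open wooden case for steel reference blocks, fixed to the bench, 220 mm (its x) by 194 mm (y). Origin on the bench under the centre of the lid opening, z up. Inner floor z = 8 mm with four bays between black ribs 16 mm high. Lid opening x -71 to +71, y -91 to +91 mm. Ledges along both y sides, top z = 44 mm, carry the lid. The +x wall is 54 mm high; outside it stands the latch spindle, axis at x = 100, y = 0
- lip_edge (a point): middle of the lower edge of the dark steel lip along the case's -x side, at case x = -71, y = 0, z = 50.5 mm; axes as the case. The lip is 6.5 mm thick (top z = 57) and reaches back to a wall at case x = -93 mm; the lid's tabs go in under it, towards -x; below it the slot is open down to the inner floor
- bay1 (a point): bay 1 of the case, at case x -32, y -42.5 mm; the point (z = 23 mm) where the middle of a seated block belongs. Each bay is 32 mm (case x) by 79 mm (case y) between ribs 16 mm high; the ribs on its long sides have a gap 41 mm long at the bay's middle, for fingers; axes as the case
- bay2 (a point): bay 2 of the case, at case x -32, y 42.5 mm; the point (z = 23 mm) where the middle of a seated block belongs. Each bay is 32 mm (case x) by 79 mm (case y) between ribs 16 mm high; the ribs on its long sides have a gap 41 mm long at the bay's middle, for fingers; axes as the case
- bay3 (a point): bay 3 of the case, at case x 32, y -42.5 mm; the point (z = 23 mm) where the middle of a seated block belongs. Each bay is 32 mm (case x) by 79 mm (case y) between ribs 16 mm high; the ribs on its long sides have a gap 41 mm long at the bay's middle, for fingers; axes as the case
- bay4 (a point): bay 4 of the case, at case x 32, y 42.5 mm; the point (z = 23 mm) where the middle of a seated block belongs. Each bay is 32 mm (case x) by 79 mm (case y) between ribs 16 mm high; the ribs on its long sides have a gap 41 mm long at the bay's middle, for fingers; axes as the case
- block1_mid (a point): plain rectangular steel reference block, 25 mm (its x) by 72 mm (its y, long) by 30 mm high, 0.3 to 0.5 kg; this point is its middle. It may be absent. All such blocks are alike; any bay will do
- block2_mid (a point): plain rectangular steel reference block, 25 mm (its x) by 72 mm (its y, long) by 30 mm high, 0.3 to 0.5 kg; this point is its middle. It may be absent. All such blocks are alike; any bay will do
- block3_mid (a point): plain rectangular steel reference block, 25 mm (its x) by 72 mm (its y, long) by 30 mm high, 0.3 to 0.5 kg; this point is its middle. It may be absent. All such blocks are alike; any bay will do
- block4_mid (a point): plain rectangular steel reference block, 25 mm (its x) by 72 mm (its y, long) by 30 mm high, 0.3 to 0.5 kg; this point is its middle. It may be absent. All such blocks are alike; any bay will do
- lid_grip (a point): middle of the lid's handle, 26 mm above the lid's underside; axes as the lid. The handle is a black bar 22 mm (x) by 80 mm (y) by 32 mm high, centred on the plate's top. With the lid seated (level, tabs under the lip, underside at case z = 44 mm) this point is at case x 0, y 0, z 70 mm, with about 3 mm of play
- lid: the case's lid, 0.28 to 0.42 kg: grey plate 135 mm (its x) by 175 mm (its y) by 10 mm thick, origin at the centre of its underside, z up. Two flat steel tabs, 4 mm thick and level with the underside, stick out 16 mm beyond its -x edge; they are 34 mm wide, centred at y = +55 and -55 mm
- key_grip (a point): middle of the bar of the T-handle, on its axis, 38 mm above the hub's underside. The bar is black, 18 mm (its x) by 90 mm (its y) by 24 mm high, on top of the hub
- key: the T-handle, 0.18 kg, standing bore down on the bench: origin at the centre of the hub's underside, z up. Dark steel hub 42 x 42 mm, 26 mm high, with a square bore 17.8 mm wide, open downwards, on the axis, its sides parallel to x and y; the black bar is on top
- spindle_top (a point): centre of the top of the latch spindle's upright square shaft, 16 mm wide, 24 mm high, sides parallel to this point's x and y; turns with the spindle; 87 mm above the bench. At its foot is the flat top of the latch bar (63 mm above the bench), on which the T-handle's hub comes to rest; key_grip is then 14 mm above this point
- spindle (a joint): turn of the latch spindle, rad. 0: its latch bar (52 mm long from the axis, 16 wide, 6 thick, underside at case z = 57 mm) points to the case's +y, clear of the lid; grows counter-clockwise seen from above as the bar swings over the lid's edge, 3 mm above it; stop at 1.4. Stiff (0.12 N m), stays where left
- round_block: round steel test disc, 64 mm across, 16 mm high; must stay
- puck_a: black resin specimen puck, 30 mm across, 22 mm high; must stay
- puck_b: green resin specimen puck, 40 mm across, 20 mm high; must stay
- screwdriver: screwdriver lying on the bench; must stay
- alcohol: upright bottle, 56 mm across, 120 mm tall; must stay
- dish: white ceramic bowl, 90 mm across, 30 mm high; must stay
- brush: brush lying on the bench; must stay

How it is judged:
By the outcome, as a careful person would: the job done as asked, in the order asked, and still so for the second after the job is handed in, with the robot touching nothing.
Of block1, block2, block3, block4 only 3 to 4 are there at a start; the rules pass over those that are not, and their reading is None.
At some moment in a run one of block1, block2, block3, block4, key may be knocked a few centimetres aside while the robot is not near it.
It also fails if it takes over 192 s, if anything falls off the work surface, if the arm or the gripper's body presses on something with over 40 N, if the wrist force passes 120 N, or if a joint passes its speed limit or range.

## Robot

A 6-joint arm with a two-finger parallel gripper is mounted at the origin on the work surface. World frame = base frame: x ahead of the robot, y to its left, z up, the work surface at z = 0. Lengths are in m, angles in rad, forces in N, time in s.
With the tool pointing down it reaches from about 0.25 to 0.775 m from the base axis. Payload 8.9 kg.
Tool frame: the origin (TCP) lies at the centre of the arm's flange, where the gripper is bolted on; the fingertips stand 173 mm ahead of it and the grasp point (between the pads) lies 155 mm ahead of it; z points along the fingers, y is the line along which they close (so a half turn about z gives the same grasp; the last joint's range is limited). The gripper opens to 85 mm and grips with 20 to 120 N. Pads are 22 mm wide; open, the fingers measure 114 mm over their backs; the gripper's body (76 mm by 85 mm) begins 54 mm behind the grasp point. The pads swing forward as they close: fully open they stand 13 mm farther back than shut.
Start: joints at [-1.369, 0.291, -0.153, 1.127, 0, 1.431], TCP at [0.175, -0.495, 0.405] pointing down, gripper open.
Joint ranges: [-2.52, 2.52], [-0.91, 1.74], [-1.3, 1.37], [-1.96, 2.02], [-1.52, 1.47], [-3.14, 3.14]. Speed limits (rad/s): [2.22, 2.22, 2.79, 3.14, 3.14, 3.14].

## Interface

Orientations are given as a 3x3 rotation matrix whose columns are the frame's x, y, z axes.
In Python, from cell import get_state, read_camera, job, models gives the robot as it stands.
- The arm moves only by the tool carry_out, never from a script. Its argument "plan" is a list of rows, each a list of 5 numbers: the shift along the tool's x, y, z as a fraction of full scale, then the turn about the tool's z as a fraction of full scale, then the closure, from 0 (fully open) to 1 (shut). In form: [[x, y, z, twist, claw], ...]. A call has 1 to 12 rows; each row shifts and turns the commanded pose from where the row before left it, along the tool's axes as they then stand; what a row does not reach is not made up. Full scale, the value 1, is 20 mm for a shift and 4 degrees for a turn. A row lasts 1/10 s, in which the tool goes at most 50 mm and 8.59 degrees, less where a joint would pass 70% of its speed; a pose out of reach is approached as far as the arm can. A call with a number of a shift or a turn outside -1 to 1 is refused whole. A call with a gripper value outside its range is refused whole. The fingers move at their own pace and stop on an object; "force" is the grip in N (left out, the last holds). Time passes only in rows, so rows that do not move let the fingers close. It gives the time, the measured TCP pose, the force, the opening and the grip force at its end, in the units of the state.
- get_state(): the state, without advancing time (a new reading comes with each control period).
- read_camera(name): name is "scene" or "side" or "wrist"; returns a dict with "img" (400x640x3 uint8, red, green, blue), "depth" (400x640 float32, m along the optical axis (not along the pixel's ray), 0 where there is no reading), "intrinsics" (3x3 intrinsics, pixels), "pose" (4x4, takes a point from camera to world coordinates). Camera axes: x right, y down, z forward; pixel columns grow to the right and rows downward; lengths in m; the calibration is good to about 2 mm. The wrist camera is an equidistant fisheye: a pixel r from the principal point sees the ray r / f radians off the axis. A picture is of the moment at which its call begins.
- job.finish_job(): hands the job in; it is judged then, once.
Trained networks look in a picture, given as the dict that the camera call returned (one of the last four; its "shot" number tells which), for a name from the list of things; names that differ only in an ending like _2 or _b are one class to them, and where a whole thing is asked for, a point or a joint stands for the part that bears it (a point fixed in the world has none). Each returns a list of dicts, best first, with "conf" (0 to 1); they miss things now and then, are a little off and sometimes report something else, mostly with a low value. They report only what shows in the picture. A call takes as long as a camera call.
- models.boxes_of(target, picture): "box" ([left, top, width, height] in pixels, round what is visible of it).
- models.outline_of(target, picture): "region" (400x640 bool, what is visible of it) and "box" ([left, top, width, height] in pixels, round what is visible of it).
The state is a dict: "time_s": time; "qpos": joint angles; "joint_velocities": joint speeds; "joint_efforts": joint torques, N m; "eef_pos": TCP position; "tool_rot": TCP orientation; "wrist_force": force on the tool from outside, world axes, zero at the start; "wrist_torque": the same for the moment, N m; "opening": finger opening in m; "grasp_force": force on a finger pad.
Only numpy, scipy, OpenCV 4.12 (cv2) and the standard library are available. Lean on these libraries where they do the work, as an engineer would, in place of code of your own. Each camera call takes 0.05 s, during which the arm holds its last target. There are 200 camera calls.

## Working session

There is one attempt and no reset: what is moved stays moved. The work goes in short steps, Python scripts to look and compute and a tool call to move; the robot and the scene stay as the last step left them, time stands still between calls to the robot, and variables do not carry over. Pictures are saved under pics/ and viewed, at most 14 in all, crops included, and the job is handed in when it is done.

Besides the shell and the picture viewer there is one more tool, called in YAML: its name, and indented under it one key for each argument. carry_out: Moves the arm, as the interface text tells. Its arguments: {"type":"object","properties":{"plan":{"type":"array"},"force":{"type":"number"}},"required":["plan"]}

```bash
mkdir -p pics; ls
cat > h.py <<'E'
import numpy as np, cv2
from cell import get_state, read_camera, job, models
def save(p,n,crop=None):
    im=cv2.cvtColor(p["img"],cv2.COLOR_RGB2BGR)
    if crop: l,t,w,h,s=crop; im=cv2.resize(im[t:t+h,l:l+w],None,fx=s,fy=s,interpolation=cv2.INTER_CUBIC)
    cv2.imwrite("pics/"+n,im)
def cloud(p,fish=False):
    K=np.array(p["intrinsics"]);T=np.array(p["pose"]);d=p["depth"]
    v,u=np.mgrid[0:400,0:640].astype(float)
    x=(u-K[0,2])/K[0,0];y=(v-K[1,2])/K[1,1]
    if fish:
        r=np.hypot(x,y)+1e-12; s=np.tan(np.minimum(r,1.5))/r; x=x*s;y=y*s
    P=np.stack([x*d,y*d,d],-1)
    W=P@T[:3,:3].T+T[:3,3]
    W[d<=0]=np.nan
    return W
E
python3 - <<'E'
from h import *
s=get_state();print({k:np.round(v,3) for k,v in s.items()})
for n in("scene","side","wrist"):
    p=read_camera(n);save(p,n+"0.png");print(n,np.round(p["pose"],3).tolist(),np.round(p["intrinsics"],1).tolist())
    W=cloud(p,n=="wrist")
    for t in("case","block1_mid","lid","key","spindle_top","round_block","dish","alcohol","screwdriver","brush","puck_a","puck_b"):
        for o in models.outline_of(t,p)[:5]:
            if o["conf"]<.3: continue
            w=W[o["region"]];w=w[~np.isnan(w[:,0])]
            if len(w)<5: continue
            top=np.percentile(w[:,2],95);q=w[w[:,2]>top-.006]
            r=cv2.minAreaRect((q[:,:2]*1000).astype(np.float32))
            print(t,round(o["conf"],2),o["box"],"top",round(top,3),np.round(r[0],0),np.round(r[1],0),round(r[2]))
E
```

```text
pics
{'time_s': np.float64(0.0), 'qpos': array([-1.369,  0.291, -0.154,  1.127,  0.   ,  1.432]), 'joint_velocities': array([ 0.001,  0.001, -0.001,  0.001, -0.002,  0.   ]), 'joint_efforts': array([-3.0000e-03, -5.3715e+01,  3.3137e+01,  1.6000e-02, -0.0000e+00,
       -0.0000e+00]), 'eef_pos': array([ 0.175, -0.495,  0.404]), 'tool_rot': array([[ 0.942,  0.334, -0.   ],
       [ 0.334, -0.942,  0.001],
       [ 0.   , -0.001, -1.   ]]), 'wrist_force': array([ 0.214,  0.418, -0.538]), 'wrist_torque': array([ 0.019, -0.045, -0.007]), 'grasp_force': np.float64(0.0), 'opening': np.float64(0.085)}
scene [[0.806, 0.514, -0.293, 0.871], [0.591, -0.696, 0.407, -0.434], [0.005, -0.502, -0.865, 0.973], [0.0, 0.0, 0.0, 1.0]] [[373.9, 0.0, 327.6], [0.0, 373.9, 198.9], [0.0, 0.0, 1.0]]
case 0.97 [272.2, 159.0, 93.9, 82.7] top 0.061 [547.  -4.] [196. 222.] 88
block1_mid 0.66 [234.6, 284.3, 18.1, 32.0] top 0.035 [ 549. -351.] [26. 72.] 23
lid 0.55 [333.7, 100.9, 59.8, 50.8] top 0.044 [473. 328.] [24. 82.] 2
lid 0.45 [174.5, 233.5, 47.7, 31.9] top 0.03 [ 344. -346.] [98. 20.] 71
key 0.61 [292.8, 2
[... 1767 characters left out ...]
.6, 132.6, 11.7, 18.4] top 0.033 [ 436. -330.] [25. 72.] 16
brush 0.73 [222.5, 162.7, 56.5, 17.3] top 0.023 [ 783. -167.] [193.  42.] 23
brush 0.47 [283.1, 177.1, 77.2, 68.7] top 0.059 [547.  -3.] [197. 219.] 88
puck_a 0.65 [313.2, 121.3, 6.2, 9.5] top 0.023 [ 608. -412.] [36. 39.] 5
puck_b 0.65 [313.2, 121.3, 6.2, 9.5] top 0.023 [ 608. -412.] [36. 39.] 5
wrist [[0.334, -0.893, -0.303, 0.253], [-0.942, -0.316, -0.108, -0.467], [0.001, 0.321, -0.947, 0.374], [0.0, 0.0, 0.0, 1.0]] [[309.7, 0.0, 317.3], [0.0, 309.7, 200.1], [0.0, 0.0, 1.0]]
block1_mid 0.52 [231.1, 0.0, 51.7, 28.3] top 0.026 [ 334. -365.] [61. 22.] 68
screwdriver 0.72 [228.1, 0.0, 55.8, 29.3] top 0.026 [ 334. -365.] [61. 22.] 68
```

View pics/scene0.png

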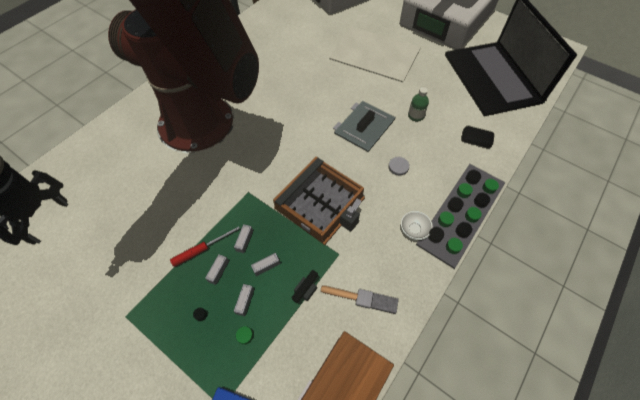

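View pics/side0.png

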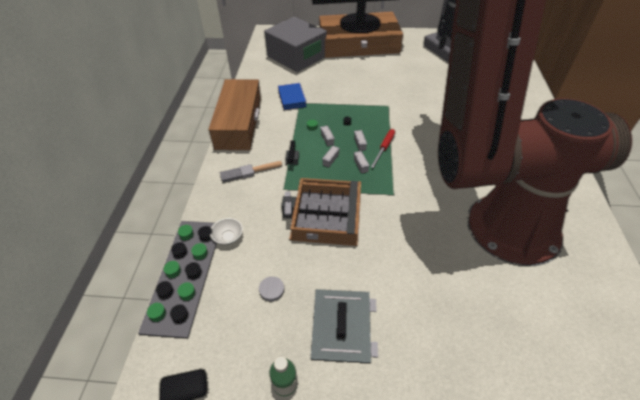

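The scene shows four blocks on the green mat at (243,238), (217,269), (265,263) and (243,299). The lid is at (365,125) with its tabs toward the robot, the key is at (305,287) and the case is at (318,198). Next I measure the blocks and the case.

```bash
cat >> h.py <<'E'
def fitrect(q):
    r=cv2.minAreaRect((q[:,:2]*1000).astype(np.float32)); (cx,cy),(w,h),a=r
    if w>h: a=a-90   # direction of long side minus 90 -> yaw of x (short) axis
    a=(a+90)%180-90
    return round(cx,1),round(cy,1),round(min(w,h),1),round(max(w,h),1),round(a,1)
def blobs(p,W,zlo,zhi,box,amin=30):
    im=p["img"].astype(int);sat=im.max(-1)-im.min(-1)
    m=(W[...,2]>zlo)&(W[...,2]<zhi)&(W[...,0]>box[0])&(W[...,0]<box[1])&(W[...,1]>box[2])&(W[...,1]<box[3])
    n,l,st,c=cv2.connectedComponentsWithStats(m.astype(np.uint8),connectivity=4)
    out=[]
    for i in range(1,n):
        if st[i,4]<amin: continue
        q=W[l==i]; out.append((fitrect(q),st[i,4],np.round(c[i]),np.median(q[:,2]).round(4),im[l==i].mean(0).round()))
    return out
E
python3 - <<'E'
from h import *
for n in("scene","side"):
    p=read_camera(n);W=cloud(p)
    print(n,"bench",np.nanmedian(W[...,2][(abs(W[...,2])<.02)]))
    for b in blobs(p,W,.026,.042,(.36,.72,-.48,-.13)):print("blk",*b)
    for b in blobs(p,W,.046,.062,(.6,.72,-.32,-.15)):print("key",*b)
    for b in blobs(p,W,.035,.05,(.4,.56,.25,.42)):print("lidh",*b)
    for b in blobs(p,W,.006,.018,(.33,.58,.2,.45)):print("lidp",*b)
    for b in blobs(p,W,.05,.062,(.4,.7,-.13,.13)):print("caserim",*b)
    for b in blobs(p,W,.062,.07,(.6,.7,-.1,.1),10):print("bar",*b)
    for b in blobs(p,W,.08,.1,(.6,.7,-.1,.1),10):print("spin",*b)
    q=W[(W[...,2]>.052)&(W[...,2]<.064)&(W[...,0]>.4)&(W[...,0]<.7)&(abs(W[...,1])<.13)]
    H,_,_=np.histogram2d(q[:,0],q[:,1],[np.arange(.43,.67,.006),np.arange(-.12,.12,.006)])
    if n=="scene":
        for r in H: print("".join(" .:#"[min(3,int(v))] for v in r))
E
```

```text
scene bench 0.002935866428859013
blk (433.0, -225.4, 25.6, 72.1, 21.7) 239 [242. 237.] 0.0325 [137. 135. 132.]
blk (531.1, -246.3, 26.2, 70.8, -24.9) 263 [264. 262.] 0.0326 [139. 138. 134.]
blk (436.3, -332.6, 27.0, 72.5, 14.6) 272 [216. 267.] 0.0323 [136. 135. 132.]
blk (640.1, -232.6, 7.4, 34.9, 2.0) 34 [300. 282.] 0.0288 [50. 59. 51.]
blk (672.0, -233.1, 13.3, 48.4, 1.8) 95 [309. 290.] 0.0291 [47. 49. 45.]
blk (549.2, -351.1, 26.0, 72.6, 22.2) 297 [243. 298.] 0.0323 [141. 140. 137.]
key (657.8, -235.6, 19.0, 89.4, 0.5) 253 [304. 285.] 0.0523 [30. 33. 29.]
lidh (473.4, 327.4, 21.8, 81.5, 0.3) 143 [365. 118.] 0.044 [43. 43. 39.]
lidp (466.4, 329.9, 151.5, 188.2, -0.1) 1481 [364. 125.] 0.0126 [93. 99. 93.]
caserim (546.9, -3.2, 196.4, 221.4, 88.2) 1191 [316. 193.] 0.0579 [91. 74. 57.]
bar (635.1, 27.9, 15.8, 37.7, 7.2) 59 [356. 203.] 0.0652 [125. 121. 120.]
bar (639.0, -14.3, 3.7, 14.8, -83.2) 11 [348. 215.] 0.0652 [88. 87. 86.]
spin (639.4, -7.1, 15.7, 16.2, 1.9) 42 [350. 210.] 0.0886 [118. 116. 115.]
    .   ....  .                        
   :#############:#####:#:::.#..:.: .  
  
[... 1698 characters left out ...]
7. 156.]
blk (531.4, -245.1, 26.7, 76.2, -24.3) 129 [331. 153.] 0.0307 [158. 153. 153.]
blk (433.5, -225.0, 25.0, 76.7, 21.4) 132 [361. 159.] 0.0308 [160. 156. 155.]
key (657.6, -233.7, 17.7, 95.1, 1.6) 108 [291. 149.] 0.0507 [46. 47. 46.]
lidh (472.9, 329.1, 20.8, 80.0, 2.1) 319 [342. 319.] 0.0422 [45. 45. 46.]
lidp (468.2, 327.8, 143.3, 176.4, 1.2) 3724 [341. 327.] 0.0105 [117. 122. 120.]
caserim (535.2, -3.2, 195.1, 200.1, -1.8) 1075 [334. 207.] 0.0564 [108.  88.  72.]
caserim (651.0, -5.4, 12.1, 39.1, -1.9) 39 [283. 202.] 0.0569 [98. 97. 94.]
bar (635.9, 24.4, 14.2, 46.6, 7.0) 75 [288. 207.] 0.064 [135. 132. 134.]
spin (638.0, -4.2, 14.4, 15.7, 5.9) 33 [287. 194.] 0.0872 [148. 143. 143.]
```

```bash
cat >> h.py <<'E'
def go(x,y,zg,yaw):
    """target grasp point (mm) and closing-axis yaw (deg): prints twist units, then shift units in tool axes after the twist"""
    s=get_state();R=np.array(s["tool_rot"]);p=np.array(s["eef_pos"])*1000
    cur=np.degrees(np.arctan2(R[1,1],R[0,1]))
    tw=-((yaw-cur+180)%360-180)
    a=np.radians(yaw);Y=np.array([np.cos(a),np.sin(a),0]);Z=np.array([0,0,-1.]);X=np.cross(Y,Z)
    d=np.array([x,y,zg+155])-p
    print("t%.1f"%s["time_s"],"tcp",p.round(1),"yaw",cur.round(1),"open",round(s["opening"]*1000,1),"twist u",round(tw/4,2),"shift u",np.round(np.array([X,Y,Z])@d/20,2))
E
python3 -c "
from h import *
go(433.2,-225.2,145,21.5)"
```

```text
t2.0 tcp [ 175.5 -494.8  404.7] yaw -70.5 open 85.1 twist u -22.99 shift u [ 7.82 16.93  5.24]
```

carry_out:
  plan:
    - [0, 0, 0, -1, 0]
    - [0, 0, 0, -1, 0]
    - [0, 0, 0, -1, 0]
    - [0, 0, 0, -1, 0]
    - [0, 0, 0, -1, 0]
    - [0, 0, 0, -1, 0]
    - [0, 0, 0, -1, 0]
    - [0, 0, 0, -1, 0]
    - [0, 0, 0, -1, 0]
    - [0, 0, 0, -1, 0]
    - [0, 0, 0, -1, 0]
    - [0, 0, 0, -1, 0]
  force: 60

```text
time_s: 3.25
eef_pos: [0.1755, -0.4948, 0.4047]
tool_rot: [[0.38, 0.925, -0.0], [0.925, -0.38, 0.0], [0.0, -0.0, -1.0]]
wrist_force: [0.5, -0.3, 0.0]
opening: 0.085
grasp_force: 0.0
```

carry_out:
  plan:
    - [0, 0, 0, -1, 0]
    - [0, 0, 0, -1, 0]
    - [0, 0, 0, -1, 0]
    - [0, 0, 0, -1, 0]
    - [0, 0, 0, -1, 0]
    - [0, 0, 0, -1, 0]
    - [0, 0, 0, -1, 0]
    - [0, 0, 0, -1, 0]
    - [0, 0, 0, -1, 0]
    - [0, 0, 0, -1, 0]
    - [0, 0, 0, -1, 0]

```text
time_s: 4.35
eef_pos: [0.1755, -0.4948, 0.4047]
tool_rot: [[-0.37, 0.929, 0.0], [0.929, 0.37, -0.0], [-0.0, 0.0, -1.0]]
wrist_force: [0.8, -0.1, 0.7]
opening: 0.0853
grasp_force: 0.0
```

```bash
python3 -c "
from h import *
go(433.2,-225.2,145,21.5)"
```

```text
t4.3 tcp [ 175.5 -494.8  404.7] yaw 21.7 open 85.3 twist u 0.05 shift u [ 7.82 16.93  5.24]
```

carry_out:
  plan:
    - [0.5, 1, 0.3, 0, 0]
    - [0.5, 1, 0.3, 0, 0]
    - [0.5, 1, 0.3, 0, 0]
    - [0.5, 1, 0.3, 0, 0]
    - [0.5, 1, 0.3, 0, 0]
    - [0.5, 1, 0.3, 0, 0]
    - [0.5, 1, 0.3, 0, 0]
    - [0.5, 1, 0.3, 0, 0]
    - [0.5, 1, 0.3, 0, 0]
    - [0.5, 1, 0.3, 0, 0]
    - [0.5, 1, 0.3, 0, 0]
    - [0.5, 1, 0.3, 0, 0]

```text
time_s: 5.55
eef_pos: [0.3553, -0.2944, 0.3326]
tool_rot: [[-0.367, 0.93, 0.0], [0.93, 0.367, -0.0], [-0.0, 0.0, -1.0]]
wrist_force: [-0.1, 0.5, -0.1]
opening: 0.0853
grasp_force: 0.0
```

carry_out:
  plan:
    - [0.5, 1, 0.4, 0, 0]
    - [0.5, 1, 0.4, 0, 0]
    - [0.5, 1, 0.4, 0, 0]
    - [0.3, 1, 0.4, 0, 0]
    - [0, 0.9, 0, 0, 0]
    - [0, 0, 0, 0, 0]
    - [0, 0, 0, 0, 0]

```text
time_s: 6.25
eef_pos: [0.4326, -0.2256, 0.3007]
tool_rot: [[-0.368, 0.93, -0.0], [0.93, 0.368, -0.0], [0.0, -0.0, -1.0]]
wrist_force: [-0.0, -0.1, 0.8]
opening: 0.0855
grasp_force: 0.0
```

```bash
cat >> h.py <<'E'
def near():
    """wrist view: blobs of block tops on the mat"""
    p=read_camera("wrist");W=cloud(p,True)
    for b in blobs(p,W,.022,.04,(.36,.72,-.48,-.13),150):print(*b)
    return p,W
E
python3 -c "
from h import *
go(433.2,-225.2,23,21.5)
p,W=near();save(p,'w1.png')"
```

```text
t6.2 tcp [ 432.6 -225.6  300.7] yaw 21.6 open 85.5 twist u 0.02 shift u [0.01 0.04 6.13]
(430.9, -225.3, 25.4, 72.2, 21.6) 2531 [316. 198.] 0.0301 [156. 153. 153.]
(529.1, -245.9, 26.7, 71.9, -24.9) 1808 [407. 255.] 0.0299 [187. 183. 183.]
(643.3, -233.6, 23.1, 90.1, -6.1) 1003 [503. 276.] 0.0295 [45. 46. 45.]
(434.7, -333.1, 25.1, 74.2, 15.2) 1604 [280. 296.] 0.0301 [200. 197. 196.]
(545.6, -346.5, 25.5, 64.8, 22.9) 987 [376. 333.] 0.0301 [190. 186. 186.]
```

View pics/w1.png

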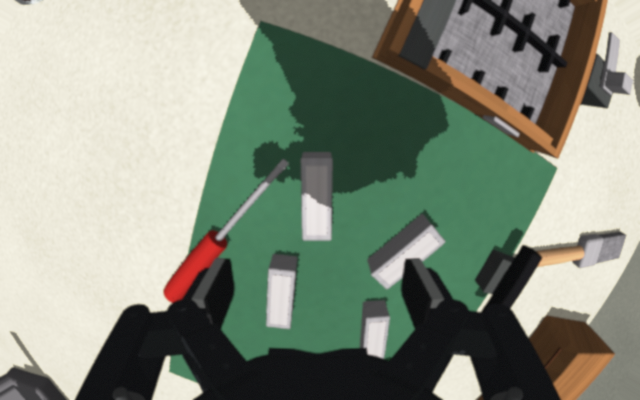

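The wrist view shows block A at (316,198). The screwdriver shaft runs from (285,162) to (215,238), close to where the left finger will come down, so I check the clearance in tool axes.

```bash
python3 -c "
from h import *
p=read_camera('wrist');W=cloud(p,True);s=get_state();R=np.array(s['tool_rot']);t=np.array(s['eef_pos'])
for u,v in((287,161),(280,168),(270,180),(262,190),(250,203),(240,215),(302,153),(302,240),(330,238)):
    w=W[v,u];print((u,v),np.round(w*1000),np.round(R.T@(w-t)*1000))
"
```

```text
(287, 161) [ 396. -209.    3.] [ 29. -27. 298.]
(280, 168) [ 393. -214.   15.] [ 25. -32. 286.]
(270, 180) [ 388. -227.   15.] [ 15. -41. 286.]
(262, 190) [ 385. -238.   15.] [  6. -49. 286.]
(250, 203) [ 378. -254.   15.] [ -6. -60. 286.]
(240, 215) [ 373. -268.   15.] [-18. -70. 286.]
(302, 153) [ 406. -198.   -0.] [ 35. -14. 301.]
(302, 240) [ 436. -277.    1.] [-49. -15. 300.]
(330, 238) [ 454. -252.   30.] [-32.  10. 271.]
```

carry_out:
  plan:
    - [-0.15, 0, 0, 0, 0.5]
    - [0, 0, 0, 0, 0.5]
    - [0, 0, 0.6, 0, 0.5]
    - [0, 0, 1, 0, 0.5]
    - [0, 0, 1, 0, 0.5]
    - [0, 0, 1, 0, 0.5]
    - [0, 0, 1, 0, 0.5]
    - [0, 0, 1, 0, 0.5]
    - [0, 0, 0.5, 0, 0.5]
    - [0, 0, 0, 0, 1]
    - [0, 0, 0, 0, 1]
    - [0, 0, 0, 0, 1]

```text
time_s: 7.55
eef_pos: [0.434, -0.2287, 0.1794]
tool_rot: [[-0.367, 0.93, 0.001], [0.93, 0.367, -0.001], [-0.001, 0.001, -1.0]]
wrist_force: [0.2, 0.5, -3.4]
opening: 0.0236
grasp_force: 59.4
```

carry_out:
  plan:
    - [0, 0, 0, 0, 1]
    - [0, 0, 0, 0, 1]
    - [0, 0, -0.5, 0, 1]
    - [0, 0, -1, 0, 1]
    - [0, 0, -1, 0, 1]
    - [0, 0, -1, 0, 1]
    - [0, 0, -1, 0, 1]
    - [0, 0, -1, 0, 1]
    - [0, 0, -0.6, 0, 1]

```text
time_s: 8.45
eef_pos: [0.4339, -0.2285, 0.303]
tool_rot: [[-0.367, 0.93, 0.002], [0.93, 0.367, -0.001], [-0.002, 0.001, -1.0]]
wrist_force: [0.8, -0.9, -3.1]
opening: 0.0241
grasp_force: 59.5
```

```bash
python3 -c "
from h import *
import math
a=math.radians(-1.8);c,s=math.cos(a),math.sin(a)
for X,Y in((-32,-42.5),(-32,42.5),(32,-42.5),(32,42.5)):print(X,Y,538.8+c*X-s*Y,-2.8+s*X+c*Y)
go(538.8-32+42.5*s,-2.8-32*s-42.5,145,-1.8)"
```

```text
-32 -42.5 505.48083280747613 -44.273884525043485
-32 42.5 508.150747329117 40.6841731060437
32 -42.5 569.4492526708829 -46.284173106043696
32 42.5 572.1191671925238 38.67388452504349
t8.4 tcp [ 433.9 -228.5  303. ] yaw 21.5 open 24.1 twist u 5.83 shift u [9.32 3.29 0.15]
```

carry_out:
  plan:
    - [0, 0, 0, 1, 1]
    - [0, 0, 0, 1, 1]
    - [0, 0, 0, 1, 1]
    - [0, 0, 0, 1, 1]
    - [0, 0, 0, 1, 1]
    - [0, 0, 0, 0.8, 1]
    - [1, 0.4, 0, 0, 1]
    - [1, 0.4, 0, 0, 1]
    - [1, 0.4, 0, 0, 1]
    - [1, 0.4, 0, 0, 1]
    - [1, 0.4, 0, 0, 1]
    - [1, 0.4, 0, 0, 1]

```text
time_s: 9.65
eef_pos: [0.4854, -0.109, 0.3015]
tool_rot: [[0.029, 1.0, 0.0], [1.0, -0.029, -0.0], [-0.0, 0.0, -1.0]]
wrist_force: [-0.1, -0.1, -3.0]
opening: 0.0238
grasp_force: 59.5
```

carry_out:
  plan:
    - [1, 0.4, 0, 0, 1]
    - [1, 0.4, 0, 0, 1]
    - [1, 0.1, 0, 0, 1]
    - [0.2, 0, 0, 0, 1]
    - [0, 0, 0, 0, 1]

```text
time_s: 10.15
eef_pos: [0.5049, -0.046, 0.3012]
tool_rot: [[0.028, 1.0, 0.0], [1.0, -0.028, -0.0], [-0.0, 0.0, -1.0]]
wrist_force: [-0.5, 0.1, -3.0]
opening: 0.0239
grasp_force: 59.5
```

```bash
python3 -c "
from h import *
go(505.5,-47.5,145,-1.8)
p=read_camera('wrist');W=cloud(p,True);save(p,'w2.png')
s=get_state();R=np.array(s['tool_rot']);t=np.array(s['eef_pos'])
T=(W-t)@R*1000
z=W[...,2]*1000
# rim of case in world
m=(z>50)&(z<62)&(W[...,0]>.42)&(W[...,0]<.68)&(abs(W[...,1])<.12)
a=np.radians(-1.8);c,s_=np.cos(a),np.sin(a)
X=(W[...,0]*1000-538.8)*c+(W[...,1]*1000+2.8)*s_; Y=-(W[...,0]*1000-538.8)*s_+(W[...,1]*1000+2.8)*c
# ribs: dark pixels z 12..30
im=p['img'].astype(int)
k=(z>18)&(z<32)&(abs(X)<70)&(abs(Y)<90)&(im.max(-1)<70)
H,_,_=np.histogram2d(X[k],Y[k],[np.arange(-72,73,4),np.arange(-92,93,4)])
for r in H: print(''.join(' .:#'[min(3,int(v)//2)] for v in r))
f=m&(abs(Y)<70)&(X>0)
print('rim +x inner',np.percentile(X[f],[1,5,50,95,99]) if f.any() else 0, 'rim y', [np.percentile(Y[m&(abs(X)<60)&(Y*g>0)],[1,5,50,95,99]) for g in(1,-1) if (m&(abs(X)<60)&(Y*g>0)).any()])
"
```

```text
t10.2 tcp [504.9 -46.  301.2] yaw -1.6 open 23.9 twist u 0.05 shift u [-0.08  0.03  0.06]
  #                   ##                   #  
  #                   ##                   #  
  #                   ##                   #  
                      ##                   #  
                 ###########:         ######  
                 ############         ######  
                      ##                   #  
                      ##                   #  
                      ##                   #  
                      ##                   #  
                      ##                   #  
                      ##                   #  
                      ##                   #  
                 ############         ######  
                 :###########         :#####  
                      ##                   #  
                      ##                   #  
  :                   ##                   #  
  :                   ##                   #  
  #                   ##                   #  
  ######         :###########         ######  
  ####::         ######
[... 228 characters left out ...]
      ##                   #  
  .                   ##                   #  
  :                   ##                   :  
  ######         ############         ######  
  ####::          #######:##          .#####  
  .                   ##                      
  .                   ##                      
  .                   ##                      
  :                   ##                      
  ##########################################  
rim +x inner [ 68.58115753  69.05945299  75.76027657 106.26291052 113.99217202] rim y [array([90.30781163, 90.55822464, 93.18002349, 96.22765285, 96.59302491]), array([-97.20154671, -96.47008488, -92.89985782, -90.84876206,
       -90.48024155])]
```

View pics/w2.png

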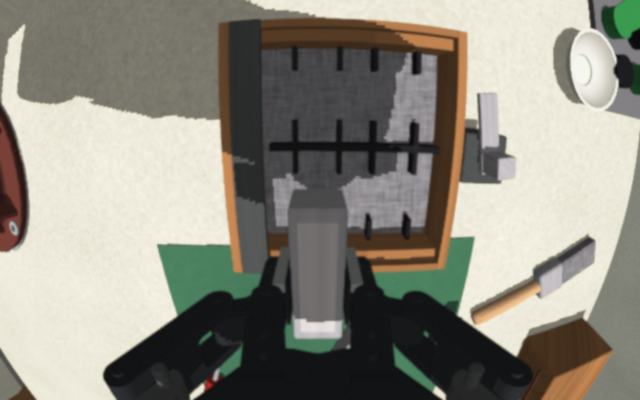

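```bash
python3 -c "
from h import *
p=read_camera('wrist');W=cloud(p,True)
s=get_state();R=np.array(s['tool_rot']);t=np.array(s['eef_pos'])
T=(W-t)@R*1000
im=p['img'].astype(int)
g=(im.max(-1)>85)&(im.max(-1)-im.min(-1)<25)
m=(T[...,2]>140)&(T[...,2]<190)&(abs(T[...,1])<14)&g
q=T[m];print(len(q));
for r in range(200,340,15):
    k=m[r];c=np.where(k)[0]
    if len(c): print(r,c.min(),c.max(),T[r,c.min()].round(1),T[r,c.max()].round(1))
# ribs precise: z band and X profile
z=W[...,2]*1000
a=np.radians(-1.8);c,s_=np.cos(a),np.sin(a)
X=(W[...,0]*1000-538.8)*c+(W[...,1]*1000+2.8)*s_; Y=-(W[...,0]*1000-538.8)*s_+(W[...,1]*1000+2.8)*c
k=(z>20)&(z<28)&(im.max(-1)<70)
for x0 in(-50,-17,13,47):
  for y0,y1 in((5,24),(-24,-5),(62,80)):
    n=k&(abs(X-x0)<9)&(Y>y0)&(Y<y1)
    if n.sum()>10: print(x0,y0,np.percentile(X[n],[3,50,97]).round(1))
n=k&(abs(X)<8)&(abs(Y)<8);print('mid rib Y',np.percentile(Y[n],[3,50,97]))
"
```

```text
6893
200 290 344 [ 38.5 -13.2 162.6] [ 39.1  11.  161.1]
215 287 347 [ 36.6 -13.3 149.1] [ 35.9  11.5 150.9]
230 289 345 [ 29.6 -12.8 149.6] [ 30.8  10.5 147. ]
245 290 344 [ 22.8 -12.5 149. ] [ 22.8  10.6 149.1]
260 291 343 [ 14.9 -12.5 149.9] [ 15.7  10.4 148.4]
275 292 342 [  7.9 -12.2 148.5] [  7.8  10.2 148.6]
290 293 341 [ -0.8 -12.1 149. ] [ -0.2  10.  148.2]
305 294 341 [ -8.8 -11.8 147.9] [ -9.8  10.5 149.1]
320 292 342 [-20.1 -13.4 149.8] [-19.8  11.4 149.5]
335 294 341 [-30.  -12.8 149.1] [-29.5  11.3 148.6]
-50 5 [-54.2 -51.8 -49.5]
-50 -24 [-54.  -52.1 -50.5]
-50 62 [-53.9 -51.6 -50.1]
-17 5 [-17.8 -16.1 -14. ]
-17 -24 [-18.  -16.3 -14. ]
-17 62 [-18.2 -16.  -14.3]
13 5 [ 9.6 11.6 13.8]
13 -24 [10.2 12.  14.2]
13 62 [ 9.7 11.7 14.2]
47 5 [45.6 47.1 49.3]
47 -24 [45.6 47.1 49.3]
47 62 [45.6 47.  49.2]
mid rib Y [-3.04740419 -0.34398865  2.78211174]
```

carry_out:
  plan:
    - [-0.08, 0, 1, 0, 1]
    - [0, 0, 1, 0, 1]
    - [0, 0, 1, 0, 1]
    - [0, 0, 1, 0, 1]
    - [0, 0, 1, 0, 1]
    - [0, 0, 0.65, 0, 1]
    - [0, 0, 0, 0, 1]

```text
time_s: 10.95
eef_pos: [0.5047, -0.049, 0.1869]
tool_rot: [[0.031, 1.0, -0.001], [1.0, -0.031, 0.0], [0.0, -0.001, -1.0]]
wrist_force: [-0.6, 0.3, -2.8]
opening: 0.0237
grasp_force: 61.0
```

carry_out:
  plan:
    - [0.06, 0, 0.04, 0, 1]
    - [0, 0, 0, 0, 0.5]
    - [0, 0, 0, 0, 0.5]
    - [0, 0, 0, 0, 0.5]
    - [0, 0, -1, 0, 0.5]
    - [0, 0, -1, 0, 0.5]
    - [0, 0, -1, 0, 0.5]
    - [0, 0, -1, 0, 0]
    - [0, 0, -1, 0, 0]
    - [0, 0, -0.8, 0, 0]
    - [0, 0, 0, 0, 0]

```text
time_s: 12.05
eef_pos: [0.5056, -0.047, 0.3049]
tool_rot: [[0.029, 1.0, 0.003], [1.0, -0.029, -0.001], [-0.001, 0.003, -1.0]]
wrist_force: [0.5, -0.1, -0.2]
opening: 0.0854
grasp_force: 0.0
```

```bash
cat >> h.py <<'E'
a_=np.radians(-1.8)
def case(W):
    x=W[...,0]*1000-538.2;y=W[...,1]*1000+2.8
    return x*np.cos(a_)+y*np.sin(a_), -x*np.sin(a_)+y*np.cos(a_), W[...,2]*1000
def c2w(X,Y): return 538.2+X*np.cos(a_)-Y*np.sin(a_), -2.8+X*np.sin(a_)+Y*np.cos(a_)
def inbays(p,W):
    X,Y,Z=case(W); im=p["img"].astype(int)
    m=(Z>33)&(Z<48)&(abs(X)<66)&(abs(Y)<86)&(im.max(-1)>75)&(im.max(-1)-im.min(-1)<30)
    n,l,st,c=cv2.connectedComponentsWithStats(m.astype(np.uint8))
    for i in range(1,n):
        if st[i,4]<100: continue
        k=l==i;r=cv2.minAreaRect(np.stack([X[k],Y[k]],-1).astype(np.float32));print("bay blk",np.round(r[0],1),np.round(r[1],1),round(r[2],1),"z",np.percentile(Z[k],[5,50,95]).round(1))
E
python3 -c "
from h import *
p=read_camera('wrist');W=cloud(p,True);inbays(p,W)
for n in('scene','side'):
    p=read_camera(n);W=cloud(p);print(n);inbays(p,W)
    for b in blobs(p,W,.026,.042,(.36,.72,-.48,-.13)):print('blk',*b)
go(531.2,-245.7,145,-24.6)
"
```

```text
bay blk [-32.5 -41.8] [24.6 72.2] 0.0 z [36.8 38.  39.2]
scene
bay blk [-30.3 -61.9] [39.9 25.6] 88.6 z [37.2 40.8 44.1]
blk (531.5, -246.5, 27.2, 70.8, -25.0) 265 [264. 262.] 0.0325 [143. 142. 138.]
blk (436.8, -332.8, 25.9, 71.9, 15.0) 268 [216. 267.] 0.0323 [142. 140. 137.]
blk (640.0, -235.7, 7.1, 41.0, 0.4) 44 [299. 283.] 0.0286 [52. 61. 53.]
blk (672.1, -236.2, 13.1, 43.8, 1.1) 92 [309. 290.] 0.0286 [49. 52. 48.]
blk (549.3, -350.6, 26.2, 72.9, 22.8) 300 [243. 298.] 0.0325 [145. 144. 140.]
side
bay blk [-30.6 -44.7] [81.5 25.8] 89.1 z [35.6 38.8 41.5]
blk (436.9, -333.4, 26.3, 76.3, 15.9) 85 [360. 136.] 0.0307 [151. 149. 147.]
blk (540.0, -222.6, 21.0, 25.7, -30.8) 36 [328. 158.] 0.0306 [129. 124. 126.]
t12.2 tcp [504.7 -46.8 302.3] yaw -1.7 open 85.4 twist u 5.73 shift u [-8.49  5.35  0.11]
```

carry_out:
  plan:
    - [0, 0, 0, 1, 0]
    - [0, 0, 0, 1, 0]
    - [0, 0, 0, 1, 0]
    - [0, 0, 0, 1, 0]
    - [0, 0, 0, 1, 0]
    - [0, 0, 0, 0.8, 0]
    - [-1, 0.6, 0, 0, 0]
    - [-1, 0.6, 0, 0, 0]
    - [-1, 0.6, 0, 0, 0]
    - [-1, 0.6, 0, 0, 0]
    - [-1, 0.6, 0, 0, 0]
    - [-1, 0.6, 0, 0, 0]

```text
time_s: 13.4
eef_pos: [0.5195, -0.1868, 0.3016]
tool_rot: [[0.421, 0.907, -0.002], [0.907, -0.421, 0.001], [0.0, -0.002, -1.0]]
wrist_force: [0.8, -0.4, -0.8]
opening: 0.0856
grasp_force: 0.0
```

carry_out:
  plan:
    - [-1, 0.6, 0, 0, 0]
    - [-1, 0.6, 0, 0, 0]
    - [-0.5, 0.5, 0, 0, 0]
    - [0, 0, 0, 0, 0]
    - [0, 0, 0, 0, 0]

```text
time_s: 13.9
eef_pos: [0.5296, -0.2451, 0.3022]
tool_rot: [[0.421, 0.907, -0.001], [0.907, -0.421, 0.001], [0.001, -0.002, -1.0]]
wrist_force: [0.1, 0.5, 0.1]
opening: 0.0857
grasp_force: 0.0
```

```bash
python3 -c "
from h import *
near()
go(531.3,-246.2,23,-24.8)
"
```

```text
(643.2, -233.8, 22.0, 90.3, -6.0) 1229 [438. 132.] 0.0265 [56. 59. 57.]
(529.5, -245.7, 25.6, 71.8, -24.8) 2529 [319. 198.] 0.03 [158. 156. 155.]
(548.1, -350.4, 26.2, 73.4, 22.7) 1580 [377. 283.] 0.0301 [197. 193. 193.]
(435.2, -332.8, 26.6, 73.1, 15.1) 1597 [269. 310.] 0.0299 [185. 182. 182.]
t13.9 tcp [ 529.6 -244.8  302.4] yaw -24.8 open 85.5 twist u -0.01 shift u [-0.03  0.11  6.22]
```

carry_out:
  plan:
    - [-0.04, 0.06, 1, 0, 0.4]
    - [0, 0, 1, 0, 0.4]
    - [0, 0, 1, 0, 0.4]
    - [0, 0, 1, 0, 0.4]
    - [0, 0, 1, 0, 0.4]
    - [0, 0, 1, 0, 0.4]
    - [0, 0, 0.15, 0, 0.4]
    - [0, 0, 0, 0, 0.4]
    - [0, 0, 0, 0, 1]
    - [0, 0, 0, 0, 1]
    - [0, 0, 0, 0, 1]
    - [0, 0, 0, 0, 1]

```text
time_s: 15.15
eef_pos: [0.5309, -0.247, 0.1812]
tool_rot: [[0.42, 0.907, 0.002], [0.907, -0.42, -0.001], [0.0, 0.002, -1.0]]
wrist_force: [-1.7, 2.8, 6.8]
opening: 0.0237
grasp_force: 61.0
```

carry_out:
  plan:
    - [0, 0, 0, 0, 1]
    - [0, 0, -0.5, 0, 1]
    - [0, 0, -1, 0, 1]
    - [0, 0, -1, 0, 1]
    - [0, 0, -1, 0, 1]
    - [0, 0, -1, 0, 1]
    - [0, 0, -1, 0, 1]
    - [0, 0, -0.6, 0, 1]
    - [0, 0, 0, 0, 1]

```text
time_s: 16.05
eef_pos: [0.531, -0.2472, 0.3038]
tool_rot: [[0.421, 0.907, 0.003], [0.907, -0.421, -0.002], [-0.0, 0.003, -1.0]]
wrist_force: [0.8, -0.1, -4.9]
opening: 0.0241
grasp_force: 59.7
```

```bash
cat >> h.py <<'E'
def held():
    p=read_camera('wrist');W=cloud(p,True);s=get_state();R=np.array(s['tool_rot']);t=np.array(s['eef_pos'])
    T=(W-t)@R*1000;im=p['img'].astype(int)
    m=(T[...,2]>140)&(T[...,2]<156)&(abs(T[...,1])<13)&(im.max(-1)>85)&(im.max(-1)-im.min(-1)<25)
    print("held tool-x",np.percentile(T[m][:,0],[.5,50,99.5]).round(1),"n",m.sum(),"z",np.median(T[m][:,2]).round(1))
E
python3 -c "
from h import *
held()
x,y=c2w(32,-42.5);go(x,y,145,-1.8)
"
```

```text
held tool-x [-34.8   7.7  35.6] n 6467 z 149.8
t16.1 tcp [ 530.6 -247.   302.4] yaw -24.9 open 23.8 twist u -5.77 shift u [10.09  1.6   0.12]
```

carry_out:
  plan:
    - [0, 0, 0, -1, 1]
    - [0, 0, 0, -1, 1]
    - [0, 0, 0, -1, 1]
    - [0, 0, 0, -1, 1]
    - [0, 0, 0, -1, 1]
    - [0, 0, 0, -0.8, 1]
    - [1, 0.2, 0, 0, 1]
    - [1, 0.2, 0, 0, 1]
    - [1, 0.2, 0, 0, 1]
    - [1, 0.2, 0, 0, 1]
    - [1, 0.2, 0, 0, 1]
    - [1, 0.2, 0, 0, 1]

```text
time_s: 17.3
eef_pos: [0.5576, -0.1267, 0.3005]
tool_rot: [[0.029, 1.0, -0.002], [1.0, -0.029, 0.001], [0.001, -0.002, -1.0]]
wrist_force: [-0.9, 0.1, -3.8]
opening: 0.0242
grasp_force: 59.5
```

carry_out:
  plan:
    - [1, 0.2, 0, 0, 1]
    - [1, 0.2, 0, 0, 1]
    - [1, 0, 0, 0, 1]
    - [1, 0, 0, 0, 1]
    - [0, 0, 0, 0, 1]
    - [0, 0, 0, 0, 1]

```text
time_s: 17.9
eef_pos: [0.568, -0.0476, 0.3009]
tool_rot: [[0.028, 1.0, -0.002], [1.0, -0.028, 0.0], [0.0, -0.002, -1.0]]
wrist_force: [-0.4, -1.2, -4.2]
opening: 0.0238
grasp_force: 59.5
```

```bash
python3 -c "
from h import *
x,y=c2w(32,-42.7);go(x,y,33,-1.8)
"
```

```text
t17.9 tcp [568.  -47.6 300.9] yaw -1.6 open 23.8 twist u 0.04 shift u [0.06 0.04 5.64]
```

carry_out:
  plan:
    - [0.05, 0.04, 1, 0, 1]
    - [0, 0, 1, 0, 1]
    - [0, 0, 1, 0, 1]
    - [0, 0, 1, 0, 1]
    - [0, 0, 1, 0, 1]
    - [0, 0, 0.65, 0, 1]
    - [0, 0, 0.05, 0, 1]
    - [0, 0, 0, 0, 0.5]
    - [0, 0, 0, 0, 0.5]
    - [0, 0, 0, 0, 0.5]
    - [0, 0, -1, 0, 0.5]
    - [0, 0, -1, 0, 0.5]

```text
time_s: 19.1
eef_pos: [0.569, -0.047, 0.2282]
tool_rot: [[0.029, 1.0, -0.001], [1.0, -0.029, 0.0], [0.0, -0.001, -1.0]]
wrist_force: [0.7, 0.4, 0.2]
opening: 0.0426
grasp_force: 0.0
```

carry_out:
  plan:
    - [0, 0, -1, 0, 0.5]
    - [0, 0, -1, 0, 0]
    - [0, 0, -1, 0, 0]
    - [0, 0, -0.7, 0, 0]
    - [0, 0, 0, 0, 0]

```text
time_s: 19.6
eef_pos: [0.5701, -0.0472, 0.3041]
tool_rot: [[0.029, 1.0, 0.004], [1.0, -0.029, -0.001], [-0.001, 0.004, -1.0]]
wrist_force: [0.1, 0.4, -0.4]
opening: 0.0852
grasp_force: 0.0
```

```bash
python3 -c "
from h import *
p=read_camera('wrist');W=cloud(p,True);inbays(p,W)
p=read_camera('scene');W=cloud(p)
for b in blobs(p,W,.026,.042,(.36,.72,-.48,-.13)):print('blk',*b)
go(549.0,-350.3,145,22.6)
"
```

```text
bay blk [-32.5 -41.8] [25.9 71.6] 0.2 z [36.6 38.  39.1]
bay blk [ 30.9 -42.8] [25.2 71.5] 0.1 z [36.8 38.  39.2]
blk (436.9, -332.8, 26.4, 72.2, 15.0) 265 [216. 267.] 0.0323 [147. 145. 141.]
blk (672.4, -235.6, 12.8, 43.9, 1.6) 92 [309. 290.] 0.0291 [51. 54. 49.]
blk (549.6, -350.7, 26.1, 71.9, 23.0) 305 [243. 298.] 0.0323 [148. 146. 143.]
t19.7 tcp [569.2 -47.  301.8] yaw -1.7 open 85.4 twist u -6.07 shift u [-13.61  -6.76   0.09]
```

carry_out:
  plan:
    - [0, 0, 0, -1, 0]
    - [0, 0, 0, -1, 0]
    - [0, 0, 0, -1, 0]
    - [0, 0, 0, -1, 0]
    - [0, 0, 0, -1, 0]
    - [0, 0, 0, -1, 0]
    - [-1, -0.5, 0, -0.1, 0]
    - [-1, -0.5, 0, 0, 0]
    - [-1, -0.5, 0, 0, 0]
    - [-1, -0.5, 0, 0, 0]
    - [-1, -0.5, 0, 0, 0]
    - [-1, -0.5, 0, 0, 0]

```text
time_s: 20.9
eef_pos: [0.5595, -0.1815, 0.3006]
tool_rot: [[-0.386, 0.922, -0.002], [0.922, 0.386, 0.001], [0.001, -0.001, -1.0]]
wrist_force: [0.3, -0.1, -0.4]
opening: 0.0858
grasp_force: 0.0
```

carry_out:
  plan:
    - [-1, -0.5, 0, 0, 0]
    - [-1, -0.5, 0, 0, 0]
    - [-1, -0.5, 0, 0, 0]
    - [-1, -0.5, 0, 0, 0]
    - [-1, -0.5, 0, 0, 0]
    - [-1, -0.5, 0, 0, 0]
    - [-1, -0.5, 0, 0, 0]
    - [-0.6, -0.2, 0, 0, 0]
    - [0, 0, 0, 0, 0]
    - [0, 0, 0, 0, 0]

```text
time_s: 21.9
eef_pos: [0.5504, -0.349, 0.3012]
tool_rot: [[-0.386, 0.922, -0.001], [0.922, 0.386, 0.001], [0.001, -0.0, -1.0]]
wrist_force: [-0.1, -0.1, 0.3]
opening: 0.0853
grasp_force: 0.0
```

```bash
python3 -c "
from h import *
near()
go(549.3,-350.5,24,22.8)
"
```

```text
(641.8, -236.2, 15.6, 88.8, 1.4) 1374 [473. 126.] 0.0269 [46. 49. 48.]
(435.1, -332.6, 26.2, 72.0, 14.3) 2568 [198. 132.] 0.0299 [203. 199. 199.]
(547.3, -350.5, 24.8, 72.0, 23.3) 2464 [315. 199.] 0.03 [163. 160. 160.]
t21.9 tcp [ 550.5 -348.7  301.4] yaw 22.8 open 85.2 twist u -0.01 shift u [-0.06 -0.09  6.12]
```

carry_out:
  plan:
    - [-0.06, -0.12, 1, 0, 0.4]
    - [0, 0, 1, 0, 0.4]
    - [0, 0, 1, 0, 0.4]
    - [0, 0, 1, 0, 0.4]
    - [0, 0, 1, 0, 0.4]
    - [0, 0, 1, 0, 0.4]
    - [0, 0, 0.1, 0, 0.4]
    - [0, 0, 0, 0, 0.4]
    - [0, 0, 0, 0, 1]
    - [0, 0, 0, 0, 1]
    - [0, 0, 0, 0, 1]
    - [0, 0, 0, 0, 1]

```text
time_s: 23.15
eef_pos: [0.5492, -0.3519, 0.1814]
tool_rot: [[-0.386, 0.922, 0.002], [0.922, 0.386, -0.001], [-0.002, 0.001, -1.0]]
wrist_force: [-0.1, 0.8, 7.3]
opening: 0.0239
grasp_force: 60.8
```

carry_out:
  plan:
    - [0, 0, 0, 0, 1]
    - [0, 0, -0.5, 0, 1]
    - [0, 0, -1, 0, 1]
    - [0, 0, -1, 0, 1]
    - [0, 0, -1, 0, 1]
    - [0, 0, -1, 0, 1]
    - [0, 0, -1, 0, 1]
    - [0, 0, -0.6, 0, 1]
    - [0, 0, 0, 0, 1]

```text
time_s: 24.05
eef_pos: [0.5492, -0.352, 0.304]
tool_rot: [[-0.386, 0.922, 0.002], [0.922, 0.386, -0.002], [-0.003, 0.002, -1.0]]
wrist_force: [0.3, 0.1, -3.1]
opening: 0.0237
grasp_force: 59.5
```

```bash
python3 -c "
from h import *
held()
x,y=c2w(32,42.5);go(x,y,145,-1.8)
"
```

```text
held tool-x [-34.3   8.5  36.5] n 6512 z 149.9
t24.1 tcp [ 548.8 -351.7  302.5] yaw 22.7 open 23.9 twist u 6.13 shift u [19.55  0.52  0.12]
```

carry_out:
  plan:
    - [0, 0, 0, 1, 1]
    - [0, 0, 0, 1, 1]
    - [0, 0, 0, 1, 1]
    - [0, 0, 0, 1, 1]
    - [0, 0, 0, 1, 1]
    - [0, 0, 0, 1, 1]
    - [1, 0.1, 0, 0.13, 1]
    - [1, 0.1, 0, 0, 1]
    - [1, 0.1, 0, 0, 1]
    - [1, 0.1, 0, 0, 1]
    - [1, 0.1, 0, 0, 1]
    - [1, 0, 0, 0, 1]

```text
time_s: 25.3
eef_pos: [0.5626, -0.2301, 0.3019]
tool_rot: [[0.031, 1.0, 0.0], [1.0, -0.031, -0.0], [-0.0, 0.0, -1.0]]
wrist_force: [0.1, -0.1, -3.5]
opening: 0.0238
grasp_force: 59.5
```

carry_out:
  plan:
    - [1, 0, 0, 0, 1]
    - [1, 0, 0, 0, 1]
    - [1, 0, 0, 0, 1]
    - [1, 0, 0, 0, 1]
    - [1, 0, 0, 0, 1]
    - [1, 0, 0, 0, 1]
    - [1, 0, 0, 0, 1]
    - [1, 0, 0, 0, 1]
    - [1, 0, 0, 0, 1]
    - [1, 0, 0, 0, 1]
    - [1, 0, 0, 0, 1]
    - [1, 0, 0, 0, 1]

```text
time_s: 26.5
eef_pos: [0.5694, 0.0096, 0.302]
tool_rot: [[0.031, 1.0, 0.0], [1.0, -0.031, -0.0], [-0.0, 0.0, -1.0]]
wrist_force: [1.2, -0.3, -3.2]
opening: 0.0236
grasp_force: 59.5
```

carry_out:
  plan:
    - [1, 0, 0, 0, 1]
    - [0.5, 0, 0, 0, 1]
    - [0, 0, 0, 0, 1]
    - [0, 0, 0, 0, 1]

```text
time_s: 26.9
eef_pos: [0.5707, 0.0378, 0.3019]
tool_rot: [[0.031, 1.0, 0.0], [1.0, -0.031, -0.0], [-0.0, 0.0, -1.0]]
wrist_force: [-0.2, -0.4, -3.8]
opening: 0.0238
grasp_force: 59.5
```

```bash
python3 -c "
from h import *
x,y=c2w(32,41.7);go(x,y,33,-1.8)
"
```

```text
t26.9 tcp [570.7  37.8 301.9] yaw -1.8 open 23.8 twist u 0.01 shift u [0.01 0.04 5.7 ]
```

carry_out:
  plan:
    - [0, 0.04, 1, 0, 1]
    - [0, 0, 1, 0, 1]
    - [0, 0, 1, 0, 1]
    - [0, 0, 1, 0, 1]
    - [0, 0, 1, 0, 1]
    - [0, 0, 0.7, 0, 1]
    - [0, 0, 0.05, 0, 1]
    - [0, 0, 0, 0, 0.5]
    - [0, 0, 0, 0, 0.5]
    - [0, 0, 0, 0, 0.5]
    - [0, 0, -1, 0, 0.5]
    - [0, 0, -1, 0, 0.5]

```text
time_s: 28.1
eef_pos: [0.5715, 0.0377, 0.2271]
tool_rot: [[0.031, 1.0, -0.001], [1.0, -0.031, 0.0], [0.0, -0.001, -1.0]]
wrist_force: [0.2, 0.1, 0.7]
opening: 0.0426
grasp_force: 0.0
```

carry_out:
  plan:
    - [0, 0, -1, 0, 0.5]
    - [0, 0, -1, 0, 0]
    - [0, 0, -1, 0, 0]
    - [0, 0, -0.7, 0, 0]
    - [0, 0, 0, 0, 0]

```text
time_s: 28.6
eef_pos: [0.5725, 0.0377, 0.303]
tool_rot: [[0.031, 0.999, 0.004], [1.0, -0.031, -0.0], [-0.0, 0.004, -1.0]]
wrist_force: [-0.4, -0.5, -0.8]
opening: 0.0853
grasp_force: 0.0
```

```bash
python3 -c "
from h import *
p=read_camera('wrist');W=cloud(p,True);inbays(p,W)
p=read_camera('scene');W=cloud(p)
for b in blobs(p,W,.026,.042,(.36,.72,-.48,-.13)):print('blk',*b)
go(437,-332.9,145,15)
"
```

```text
bay blk [30.7 42.6] [71.4 25.2] 90.0 z [36.7 38.  39.1]
bay blk [-32.2 -44.4] [78.2 26.4] 89.2 z [35.3 38.1 39.2]
bay blk [ 31.1 -44.9] [76.4 26.7] 89.1 z [35.9 38.1 39.2]
blk (436.2, -332.6, 26.5, 72.7, 14.6) 272 [216. 267.] 0.0324 [144. 142. 139.]
blk (640.2, -235.3, 7.8, 41.2, 1.1) 42 [299. 284.] 0.029 [53. 63. 54.]
blk (672.2, -233.8, 13.0, 47.5, 0.6) 100 [309. 290.] 0.0286 [49. 52. 47.]
t28.7 tcp [571.6  37.8 300.7] yaw -1.8 open 85.4 twist u -4.2 shift u [-16.16 -11.3    0.04]
```

carry_out:
  plan:
    - [0, 0, 0, -1, 0]
    - [0, 0, 0, -1, 0]
    - [0, 0, 0, -1, 0]
    - [0, 0, 0, -1, 0]
    - [-1, -0.7, 0, -0.2, 0]
    - [-1, -0.7, 0, 0, 0]
    - [-1, -0.7, 0, 0, 0]
    - [-1, -0.7, 0, 0, 0]
    - [-1, -0.7, 0, 0, 0]
    - [-1, -0.7, 0, 0, 0]
    - [-1, -0.7, 0, 0, 0]
    - [-1, -0.7, 0, 0, 0]

```text
time_s: 29.9
eef_pos: [0.5037, -0.1463, 0.2997]
tool_rot: [[-0.259, 0.966, -0.001], [0.966, 0.259, 0.001], [0.001, -0.001, -1.0]]
wrist_force: [0.1, 0.5, -0.1]
opening: 0.0854
grasp_force: 0.0
```

carry_out:
  plan:
    - [-1, -0.7, 0, 0, 0]
    - [-1, -0.7, 0, 0, 0]
    - [-1, -0.7, 0, 0, 0]
    - [-1, -0.7, 0, 0, 0]
    - [-1, -0.7, 0, 0, 0]
    - [-1, -0.7, 0, 0, 0]
    - [-1, -0.7, 0, 0, 0]
    - [-1, -0.7, 0, 0, 0]
    - [-0.2, -0.1, 0, 0, 0]
    - [0, 0, 0, 0, 0]
    - [0, 0, 0, 0, 0]

```text
time_s: 31.0
eef_pos: [0.4369, -0.3327, 0.3003]
tool_rot: [[-0.259, 0.966, -0.001], [0.966, 0.259, 0.001], [0.001, -0.0, -1.0]]
wrist_force: [0.6, -0.2, 0.1]
opening: 0.0851
grasp_force: 0.0
```

```bash
python3 -c "
from h import *
near()
go(436.7,-332.8,24,14.8)
"
```

```text
(641.9, -236.0, 16.9, 90.1, 1.6) 1222 [550. 163.] 0.0297 [45. 46. 45.]
(434.6, -332.8, 24.6, 72.1, 14.9) 2486 [316. 199.] 0.03 [160. 157. 157.]
t31.1 tcp [ 437.  -332.5  300.5] yaw 15.0 open 85.2 twist u 0.06 shift u [-0.01 -0.02  6.07]
```

carry_out:
  plan:
    - [0, -0.04, 1, 0, 0.4]
    - [0, 0, 1, 0, 0.4]
    - [0, 0, 1, 0, 0.4]
    - [0, 0, 1, 0, 0.4]
    - [0, 0, 1, 0, 0.4]
    - [0, 0, 1, 0, 0.4]
    - [0, 0, 0.05, 0, 0.4]
    - [0, 0, 0, 0, 0.4]
    - [0, 0, 0, 0, 1]
    - [0, 0, 0, 0, 1]
    - [0, 0, 0, 0, 1]
    - [0, 0, 0, 0, 1]

```text
time_s: 32.25
eef_pos: [0.4365, -0.334, 0.1812]
tool_rot: [[-0.259, 0.966, 0.002], [0.966, 0.259, -0.001], [-0.002, 0.001, -1.0]]
wrist_force: [-1.3, 0.4, 5.9]
opening: 0.0237
grasp_force: 60.0
```

carry_out:
  plan:
    - [0, 0, 0, 0, 1]
    - [0, 0, -0.5, 0, 1]
    - [0, 0, -1, 0, 1]
    - [0, 0, -1, 0, 1]
    - [0, 0, -1, 0, 1]
    - [0, 0, -1, 0, 1]
    - [0, 0, -1, 0, 1]
    - [0, 0, -0.6, 0, 1]
    - [0, 0, 0, 0, 1]

```text
time_s: 33.15
eef_pos: [0.4365, -0.3341, 0.3038]
tool_rot: [[-0.259, 0.966, 0.002], [0.966, 0.259, -0.002], [-0.003, 0.002, -1.0]]
wrist_force: [-0.2, -0.3, -3.0]
opening: 0.024
grasp_force: 59.4
```

```bash
python3 -c "
from h import *
held()
x,y=c2w(-32,42.5);go(x,y,145,-1.8)
"
```

```text
held tool-x [-34.2   8.5  36.5] n 6533 z 149.9
t33.2 tcp [ 436.2 -333.8  302.5] yaw 15.0 open 23.9 twist u 4.2 shift u [18.83  2.98  0.13]
```

carry_out:
  plan:
    - [0, 0, 0, 1, 1]
    - [0, 0, 0, 1, 1]
    - [0, 0, 0, 1, 1]
    - [0, 0, 0, 1, 1]
    - [1, 0.2, 0, 0.2, 1]
    - [1, 0.2, 0, 0, 1]
    - [1, 0.2, 0, 0, 1]
    - [1, 0.2, 0, 0, 1]
    - [1, 0.2, 0, 0, 1]
    - [1, 0.2, 0, 0, 1]
    - [1, 0.2, 0, 0, 1]
    - [1, 0.2, 0, 0, 1]

```text
time_s: 34.4
eef_pos: [0.4724, -0.1737, 0.3007]
tool_rot: [[0.031, 1.0, -0.002], [1.0, -0.031, 0.001], [0.001, -0.002, -1.0]]
wrist_force: [0.3, 0.0, -3.3]
opening: 0.0236
grasp_force: 59.3
```

carry_out:
  plan:
    - [1, 0.2, 0, 0, 1]
    - [1, 0.2, 0, 0, 1]
    - [1, 0.2, 0, 0, 1]
    - [1, 0.2, 0, 0, 1]
    - [1, 0.2, 0, 0, 1]
    - [1, 0.2, 0, 0, 1]
    - [1, 0.2, 0, 0, 1]
    - [1, 0, 0, 0, 1]
    - [1, 0, 0, 0, 1]
    - [1, 0, 0, 0, 1]
    - [0.8, 0, 0, 0, 1]
    - [0, 0, 0, 0, 1]

```text
time_s: 35.6
eef_pos: [0.5069, 0.0419, 0.3008]
tool_rot: [[0.029, 1.0, -0.002], [1.0, -0.029, 0.001], [0.001, -0.002, -1.0]]
wrist_force: [0.4, -0.4, -3.4]
opening: 0.024
grasp_force: 59.3
```

```bash
python3 -c "
from h import *
x,y=c2w(-32,41.6);go(x,y,33,-1.8)
"
```

```text
t35.6 tcp [506.9  41.9 300.8] yaw -1.7 open 24.0 twist u 0.03 shift u [-0.1   0.03  5.64]
```

carry_out:
  plan:
    - [-0.1, 0.04, 1, 0, 1]
    - [0, 0, 1, 0, 1]
    - [0, 0, 1, 0, 1]
    - [0, 0, 1, 0, 1]
    - [0, 0, 1, 0, 1]
    - [0, 0, 0.65, 0, 1]
    - [0, 0, 0.05, 0, 1]
    - [0, 0, 0, 0, 0.5]
    - [0, 0, 0, 0, 0.5]
    - [0, 0, 0, 0, 0.5]
    - [0, 0, -1, 0, 0.5]
    - [0, 0, -1, 0, 0.5]

```text
time_s: 36.8
eef_pos: [0.5077, 0.0382, 0.2279]
tool_rot: [[0.031, 1.0, -0.002], [1.0, -0.031, 0.0], [0.0, -0.002, -1.0]]
wrist_force: [-1.0, -0.0, -0.1]
opening: 0.0431
grasp_force: 0.0
```

carry_out:
  plan:
    - [0, 0, -1, 0, 0.5]
    - [0, 0, -1, 0, 0]
    - [0, 0, -1, 0, 0]
    - [0, 0, -0.7, 0, 0]
    - [0, 0, 0, 0, 0]

```text
time_s: 37.3
eef_pos: [0.5089, 0.0382, 0.3036]
tool_rot: [[0.031, 1.0, 0.003], [1.0, -0.031, -0.0], [-0.0, 0.003, -1.0]]
wrist_force: [-0.7, -0.3, -0.6]
opening: 0.0854
grasp_force: 0.0
```

```bash
python3 -c "
from h import *
p=read_camera('wrist');W=cloud(p,True);inbays(p,W)
for n in('scene','side'):
    p=read_camera(n);W=cloud(p);print(n)
    for b in blobs(p,W,.046,.062,(.56,.76,-.32,-.13)):print('key',*b)
    for b in blobs(p,W,.035,.05,(.4,.56,.25,.42)):print('lidh',*b)
    for b in blobs(p,W,.006,.018,(.33,.58,.2,.45)):print('lidp',*b)
go(473,328.2,145,1)
"
```

```text
bay blk [-33.5  41. ] [24.9 72.1] 0.7 z [36.8 38.  39.2]
bay blk [30.8 41.9] [72.4 25.6] 89.8 z [36.7 38.  39.2]
bay blk [-32.3 -44.4] [25.3 77.1] 0.7 z [36.1 38.1 39.2]
bay blk [ 30.9 -44.8] [26.1 76.2] 1.7 z [35.7 38.1 39.2]
scene
key (658.3, -235.3, 19.0, 89.5, 0.7) 257 [304. 285.] 0.0521 [31. 34. 29.]
lidh (472.6, 328.5, 23.1, 83.0, 1.4) 143 [366. 118.] 0.0441 [37. 37. 35.]
lidp (466.9, 329.8, 150.6, 184.5, 2.7) 1456 [364. 125.] 0.0126 [91. 98. 93.]
side
key (657.8, -234.7, 18.1, 92.6, 1.1) 108 [292. 149.] 0.0503 [44. 46. 44.]
lidh (472.9, 329.5, 20.7, 78.9, 2.1) 317 [342. 318.] 0.0423 [43. 44. 45.]
lidp (471.8, 327.9, 136.0, 177.3, 1.1) 3721 [341. 327.] 0.0105 [112. 117. 116.]
t37.5 tcp [507.9  38.3 301.1] yaw -1.8 open 85.6 twist u -0.7 shift u [14.52 -1.49  0.06]
```

carry_out:
  plan:
    - [1, -0.1, 0, -0.7, 0]
    - [1, -0.1, 0, 0, 0]
    - [1, -0.1, 0, 0, 0]
    - [1, -0.1, 0, 0, 0]
    - [1, -0.1, 0, 0, 0]
    - [1, -0.1, 0, 0, 0]
    - [1, -0.1, 0, 0, 0]
    - [1, -0.1, 0, 0, 0]
    - [1, -0.1, 0, 0, 0]
    - [1, -0.1, 0, 0, 0]
    - [1, -0.1, 0, 0, 0]
    - [1, -0.1, 0, 0, 0]

```text
time_s: 38.65
eef_pos: [0.4805, 0.2786, 0.3006]
tool_rot: [[-0.018, 1.0, -0.002], [1.0, 0.018, -0.001], [-0.001, -0.002, -1.0]]
wrist_force: [-0.1, -0.3, -0.2]
opening: 0.0858
grasp_force: 0.0
```

carry_out:
  plan:
    - [1, -0.1, 0, 0, 0]
    - [1, -0.1, 0, 0, 0]
    - [0.5, 0, 0, 0, 0]
    - [0, 0, 0, 0, 0]
    - [0, 0, 0, 0, 0]

```text
time_s: 39.15
eef_pos: [0.4761, 0.3273, 0.3013]
tool_rot: [[-0.018, 1.0, -0.001], [1.0, 0.018, -0.001], [-0.001, -0.001, -1.0]]
wrist_force: [-0.2, 0.5, 0.8]
opening: 0.0855
grasp_force: 0.0
```

```bash
python3 -c "
from h import *
p=read_camera('wrist');W=cloud(p,True)
for b in blobs(p,W,.035,.05,(.4,.56,.25,.42)):print('lidh',*b)
for b in blobs(p,W,.006,.016,(.33,.58,.2,.45)):print('lidp',*b)
go(473,328.7,31,1.3)
save(p,'w3.png')
"
```

```text
lidh (470.1, 328.9, 22.1, 79.4, 1.4) 2626 [312. 200.] 0.0417 [28. 29. 30.]
lidp (573.8, 447.2, 1.4, 12.6, 60.4) 36 [435.  63.] 0.0106 [85. 96. 79.]
lidp (470.6, 328.0, 135.8, 174.7, 1.1) 24550 [313. 180.] 0.0099 [ 98. 105. 103.]
t39.2 tcp [476.2 327.1 301.5] yaw 1.0 open 85.6 twist u -0.08 shift u [ 0.08 -0.16  5.77]
```

View pics/w3.png

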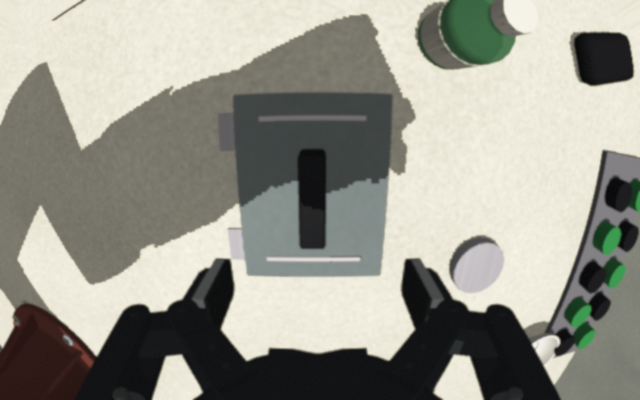

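The lid handle is at (312,200) and the tabs point left, toward -x. Next I grip the handle across its width.

carry_out:
  plan:
    - [0.08, -0.19, 1, 0, 0.4]
    - [0, 0, 1, -0.05, 0.4]
    - [0, 0, 1, 0, 0.4]
    - [0, 0, 1, 0, 0.4]
    - [0, 0, 1, 0, 0.4]
    - [0, 0, 0.65, 0, 0.4]
    - [0, 0, 0, 0, 0.4]
    - [0, 0, 0, 0, 1]
    - [0, 0, 0, 0, 1]
    - [0, 0, 0, 0, 1]
    - [0, 0, 0, 0, 1]
    - [0, 0, 0, 0, 1]
  force: 80

```text
time_s: 40.4
eef_pos: [0.4728, 0.3296, 0.1902]
tool_rot: [[-0.021, 1.0, 0.002], [1.0, 0.021, 0.001], [0.001, 0.002, -1.0]]
wrist_force: [-0.8, -0.9, 6.5]
opening: 0.0206
grasp_force: 79.4
```

carry_out:
  plan:
    - [0, 0, -0.5, 0, 1]
    - [0, 0, -1, 0, 1]
    - [0, 0, -1, 0, 1]
    - [0, 0, -1, 0, 1]
    - [0, 0, -1, 0, 1]
    - [0, 0, -1, 0, 1]
    - [0, 0, -0.6, 0, 1]
    - [0, 0, 0, 0, 1]

```text
time_s: 41.2
eef_pos: [0.4728, 0.3297, 0.3128]
tool_rot: [[-0.021, 1.0, 0.003], [1.0, 0.021, 0.001], [0.001, 0.003, -1.0]]
wrist_force: [0.1, -0.3, -3.6]
opening: 0.0206
grasp_force: 78.7
```

```bash
cat >> h.py <<'E'
def lidpose():
    p=read_camera('wrist');W=cloud(p,True);s=get_state();R=np.array(s['tool_rot']);t=np.array(s['eef_pos'])
    T=(W-t)@R*1000
    m=(T[...,2]>150)&(T[...,2]<200)&(abs(T[...,1])<85)&(T[...,0]>-60)&(T[...,0]<110)&(abs(T[...,1])>18)
    im=p['img'].astype(int);m&=(im[...,1]>60)&(im[...,1]-im[...,0]>=3)
    q=T[m];A=np.c_[q[:,:2],np.ones(len(q))];c=np.linalg.lstsq(A,q[:,2],rcond=None)[0]
    k=abs(A@c-q[:,2])<4;c=np.linalg.lstsq(A[k],q[k,2],rcond=None)[0]
    print("lid plane n",k.sum(),"slope deg x,y",np.degrees(c[:2]).round(2),"z at 0",c[2].round(1),"y range",np.percentile(q[k,1],[.5,99.5]).round(1),"x",np.percentile(q[k,0],[.5,99.5]).round(1))
    return p,W,T
E
python3 -c "
from h import *
p,W,T=lidpose();save(p,'w4.png')
x,y=c2w(15,0);go(x,y,145,-1.8)
"
```

```text
lid plane n 31790 slope deg x,y [ 0.05 -0.05] z at 0 178.9 y range [-66.2  65.7] x [-26.5  85.7]
t41.2 tcp [472.5 329.5 311.5] yaw 1.2 open 20.5 twist u 0.75 shift u [-16.5    4.56   0.57]
```

View pics/w4.png

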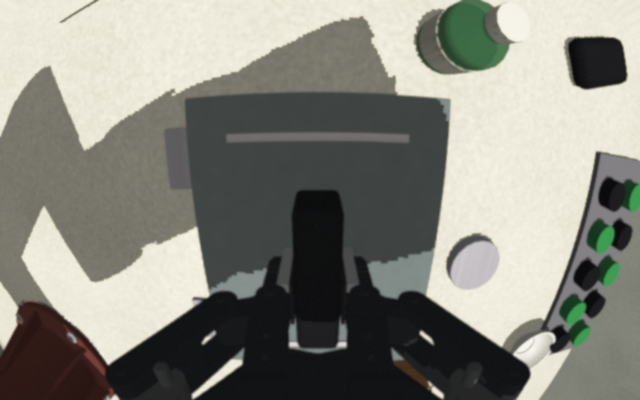

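carry_out:
  plan:
    - [-1, 0.3, 0, 0.75, 1]
    - [-1, 0.3, 0, 0, 1]
    - [-1, 0.3, 0, 0, 1]
    - [-1, 0.3, 0, 0, 1]
    - [-1, 0.3, 0, 0, 1]
    - [-1, 0.3, 0, 0, 1]
    - [-1, 0.3, 0, 0, 1]
    - [-1, 0.3, 0, 0, 1]
    - [-1, 0.3, 0, 0, 1]
    - [-1, 0.3, 0, 0, 1]
    - [-1, 0.3, 0, 0, 1]
    - [-1, 0.3, 0, 0, 1]

```text
time_s: 42.45
eef_pos: [0.5375, 0.0867, 0.3096]
tool_rot: [[0.031, 1.0, -0.002], [1.0, -0.031, -0.0], [-0.0, -0.002, -1.0]]
wrist_force: [1.0, -0.1, -2.4]
opening: 0.0206
grasp_force: 78.7
```

carry_out:
  plan:
    - [-1, 0.3, 0, 0, 1]
    - [-1, 0.3, 0, 0, 1]
    - [-1, 0.3, 0.1, 0, 1]
    - [-1, 0, 0.2, 0, 1]
    - [-0.4, 0, 0.2, 0, 1]
    - [0, 0, 0, 0, 1]
    - [0, 0, 0, 0, 1]

```text
time_s: 43.15
eef_pos: [0.5528, -0.0005, 0.3004]
tool_rot: [[0.031, 1.0, -0.001], [1.0, -0.031, 0.001], [0.001, -0.001, -1.0]]
wrist_force: [0.8, 0.1, -2.9]
opening: 0.0201
grasp_force: 78.6
```

```bash
python3 -c "
from h import *
p,W,T=lidpose()
x,y=c2w(14,0);go(x,y,100,-1.8)
X,Y,Z=case(W)
im=p['img'].astype(int)
# plate +x edge and -x tab edge (case coords) by rows of Y
pl=(Z>100)&(Z<140)&(T[...,2]>168)&(T[...,2]<195)
for y0 in(-20,0,20,40,55,70,80):
    k=pl&(abs(Y-y0)<2)
    if k.any(): print('lid y',y0,np.percentile(X[k],[.5,99.5]).round(1))
b=(Z>60)&(Z<67)&(X>75)
for y0 in(15,25,35,45,50):
    k=b&(abs(Y-y0)<2)
    if k.any(): print('bar y',y0,np.percentile(X[k],[2,98]).round(1))
k=(Z>82)&(Z<92)&(X>80)&(X<120);print('spin',X[k].mean(),Y[k].mean(),k.sum(), cv2.minAreaRect(np.stack([X[k],Y[k]],-1).astype(np.float32)) if k.any() else 0)
for y0 in(20,40,60,80):
    k=(Z>50)&(Z<62)&(X<-50)&(X>-110)&(abs(Y-y0)<3)
    if k.any(): print('lip',y0,np.percentile(X[k],[1,99]).round(1))
save(p,'w5.png')
"
```

```text
lid plane n 32059 slope deg x,y [0.09 0.08] z at 0 180.6 y range [-67.5  65.3] x [-27.4  84.9]
t43.2 tcp [ 5.529e+02 -3.000e-01  3.007e+02] yaw -1.8 open 20.8 twist u 0.01 shift u [-0.15 -0.03  2.28]
lid y -20 [-53.7  80. ]
lid y 0 [-53.4  80. ]
lid y 20 [-53.   79.7]
lid y 40 [-67.9  79.8]
lid y 55 [-69.1  79.3]
lid y 70 [-69.1  79.7]
lid y 80 [-52.7  79.7]
spin 100.57901497196654 1.219177329312954 321 ((100.51312255859375, 0.30304431915283203), (11.398630142211914, 16.811552047729492), 6.041159152984619)
lip 20 [-101.7  -82.2]
lip 40 [-102.2 -100.6]
lip 60 [-102.3 -100.9]
lip 80 [-101.4  -82.1]
```

View pics/w5.png

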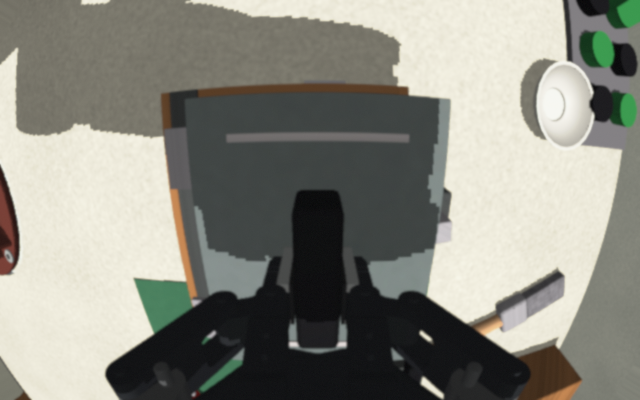

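carry_out:
  plan:
    - [-0.12, 0, 0.5, 0, 1]
    - [0, 0, 0.7, 0, 1]
    - [0, 0, 0.6, 0, 1]
    - [0, 0, 0.4, 0, 1]
    - [0, 0, 0.3, 0, 1]
    - [0, 0, 0.1, 0, 1]
    - [0, 0, 0, 0, 1]

```text
time_s: 43.9
eef_pos: [0.553, -0.0033, 0.2488]
tool_rot: [[0.031, 1.0, -0.0], [1.0, -0.031, 0.0], [0.0, -0.0, -1.0]]
wrist_force: [-0.3, -0.5, -2.8]
opening: 0.0208
grasp_force: 78.7
```

```bash
python3 -c "
from h import *
x,y=c2w(14,0.7);go(x,y,90,-1.8)
for n in('scene','side'):
    p=read_camera(n);save(p,n+'6.png',(270,140,110,110,5) if n=='scene' else (270,170,110,80,6))
"
```

```text
t43.9 tcp [553.   -3.3 248.8] yaw -1.8 open 20.8 twist u 0.0 shift u [ 0.04 -0.04  0.19]
```

View pics/side6.png

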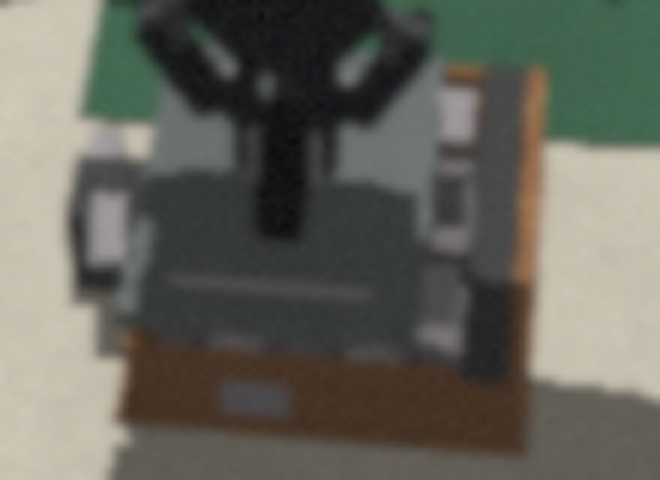

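The side view shows the tabs at (443,310) and (455,200), clear of the lip at (490,220). The latch bar at (105,225) clears the lid edge. I lower the lid further.

carry_out:
  plan:
    - [0.03, -0.04, 0.1, 0, 1]
    - [0, 0, 0.1, 0, 1]
    - [0, 0, 0, 0, 1]

```text
time_s: 44.3
eef_pos: [0.5522, -0.0027, 0.2458]
tool_rot: [[0.031, 1.0, 0.001], [1.0, -0.031, -0.0], [-0.0, 0.001, -1.0]]
wrist_force: [-4.0, 0.8, 8.2]
opening: 0.0209
grasp_force: 80.1
```

carry_out:
  plan:
    - [0, 0, 0, 0, 0.65]
    - [0, 0, 0, 0, 0.62]
    - [0, 0, 0, 0, 0.62]
    - [0, 0, 0, 0, 0.62]

```text
time_s: 44.7
eef_pos: [0.5523, -0.0028, 0.2449]
tool_rot: [[0.031, 1.0, 0.0], [1.0, -0.031, -0.0], [-0.0, 0.0, -1.0]]
wrist_force: [-0.7, -0.1, 0.6]
opening: 0.0321
grasp_force: 0.0
```

```bash
python3 -c "
from h import *
p,W,T=lidpose()
X,Y,Z=case(W)
pl=(Z>40)&(Z<85)&(T[...,2]>160)&(T[...,2]<205)&(abs(T[...,1])>18)&(abs(X)<90)
for y0 in(30,55,80):
  for x0 in(-65,-50,-30,-20,30,50,70,78):
    k=pl&(abs(Y-y0)<3)&(abs(X-x0)<2)
    if k.any(): print(y0,x0,np.median(Z[k]).round(1),end='; ')
  k=pl&(abs(Y-y0)<3);print('xr',np.percentile(X[k],[.5,99.5]).round(1))
save(p,'w7.png')
"
```

```text
lid plane n 30498 slope deg x,y [ 0.05 -5.29] z at 0 184.9 y range [-66.8  65.7] x [-54.4  85.1]
30 -50 53.9; 30 -30 55.9; 30 -20 56.6; 30 50 63.3; 30 70 65.1; 30 78 65.9; xr [-89.2  89.1]
55 -65 46.6; 55 -50 54.0; 55 -30 55.7; 55 -20 56.7; 55 50 63.2; 55 70 65.1; 55 78 65.8; xr [-89.1  79.6]
80 -65 43.7; 80 -50 53.9; 80 -30 55.6; 80 -20 56.7; 80 50 63.3; 80 70 65.0; 80 78 65.7; xr [-88.9  79.8]
```

View pics/w7.png

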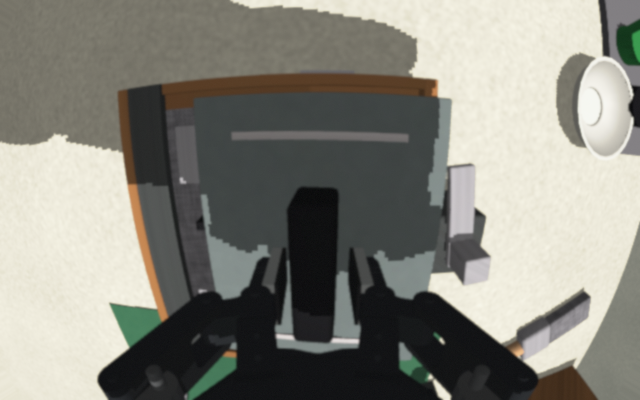

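The lid lies tilted 5.3°, with its -x edge on the ledge and the tab tops below the lip. I push it under the lip toward -x.

carry_out:
  plan:
    - [0, -0.25, 0, 0, 0.62]
    - [0, -0.2, 0, 0, 0.62]
    - [0, -0.15, 0, 0, 0.62]
    - [0, -0.15, 0, 0, 0.62]
    - [0, 0, 0, 0, 0.62]

```text
time_s: 45.25
eef_pos: [0.5368, -0.0022, 0.2449]
tool_rot: [[0.031, 1.0, -0.0], [1.0, -0.031, 0.0], [-0.0, -0.0, -1.0]]
wrist_force: [0.3, 0.2, 0.3]
opening: 0.0322
grasp_force: 0.0
```

```bash
cat >> h.py <<'E'
def lidz():
    p,W,T=lidpose();X,Y,Z=case(W)
    pl=(Z>40)&(Z<85)&(T[...,2]>150)&(T[...,2]<205)&(abs(T[...,1])>18)&(abs(X)<90)
    for y0 in(30,55,80):
        for x0 in(-75,-60,-30,30,60,68,76):
            k=pl&(abs(Y-y0)<3)&(abs(X-x0)<2)
            if k.any(): print(y0,x0,np.median(Z[k]).round(1),end='; ')
        print()
    return p
E
python3 -c "
from h import *
lidz();go(538.2,-2.8,90,-1.8)"
```

```text
lid plane n 30932 slope deg x,y [ 0.23 -4.15] z at 0 186.2 y range [-81.4  70.7] x [-54.4  85.1]
30 -75 56.9; 30 -60 53.9; 30 -30 56.3; 30 30 60.9; 30 60 63.2; 30 68 63.7; 30 76 54.0; 
55 -75 56.6; 55 -60 54.1; 55 -30 56.3; 55 30 60.8; 55 60 63.0; 55 68 63.7; 55 76 53.7; 
80 -75 56.7; 80 -60 53.9; 80 -30 56.2; 80 30 60.8; 80 60 63.1; 80 68 63.6; 80 76 54.0; 
t45.3 tcp [536.9  -2.3 245. ] yaw -1.8 open 32.4 twist u 0.0 shift u [-0.03  0.06 -0.  ]
```

carry_out:
  plan:
    - [0, -0.15, 0, 0, 0.62]
    - [0, -0.1, 0, 0, 0.62]
    - [0, -0.05, 0, 0, 0.62]
    - [0, 0, 0, 0, 0.62]

```text
time_s: 45.7
eef_pos: [0.5311, -0.0021, 0.2449]
tool_rot: [[0.031, 1.0, -0.0], [1.0, -0.031, 0.0], [0.0, -0.0, -1.0]]
wrist_force: [-0.0, 0.0, 1.2]
opening: 0.0325
grasp_force: 0.2
```

```bash
python3 -c "
from h import *
lidz();go(538.2,-2.8,90,-1.8)"
```

```text
lid plane n 30727 slope deg x,y [0.26 0.27] z at 0 190.7 y range [-83.4  70.7] x [-51.2  85.1]
30 -75 56.8; 30 -60 53.9; 30 -30 53.8; 30 30 53.8; 30 60 53.9; 30 68 48.6; 30 76 53.8; 
55 -75 56.9; 55 -60 53.6; 55 -30 53.8; 55 30 53.8; 55 60 53.7; 55 68 48.7; 55 76 53.8; 
80 -75 56.8; 80 -60 53.9; 80 -30 53.7; 80 30 53.7; 80 60 53.8; 80 68 48.0; 80 76 53.7; 
t45.8 tcp [531.1  -2.1 244.9] yaw -1.8 open 32.7 twist u 0.0 shift u [-0.02  0.36 -0.01]
```

carry_out:
  plan:
    - [0, 0.2, 0, 0, 0.5]
    - [0, 0, -0.5, 0, 0.5]
    - [0, 0, -1, 0, 0.5]
    - [0, 0, -1, 0, 0.5]
    - [0, 0, -1, 0, 0.4]
    - [-0.5, 0, -0.5, 0, 0.4]
    - [-1, 0.5, 0, 0, 0.4]
    - [-1, 0.5, 0, 0, 0.4]
    - [-1, 0.5, 0, 0, 0.4]

```text
time_s: 46.65
eef_pos: [0.5632, -0.0745, 0.3251]
tool_rot: [[0.031, 1.0, 0.0], [1.0, -0.031, -0.0], [-0.0, 0.0, -1.0]]
wrist_force: [0.2, -0.4, 0.3]
opening: 0.0516
grasp_force: 0.0
```

```bash
python3 -c "
from h import *
for n in('scene','side'):
    p=read_camera(n);W=cloud(p);print(n)
    for b in blobs(p,W,.046,.062,(.56,.76,-.32,-.13)):print('key',*b)
go(658,-235,145,1)"
```

```text
scene
key (658.0, -235.3, 18.7, 90.1, 0.6) 255 [304. 285.] 0.0522 [31. 34. 29.]
side
key (657.6, -228.8, 17.0, 88.8, 1.6) 85 [291. 151.] 0.0508 [42. 42. 42.]
t46.8 tcp [563.8 -75.9 324.9] yaw -1.9 open 51.8 twist u -0.73 shift u [-8.04  4.57  1.24]
```

carry_out:
  plan:
    - [-1, 0.6, 0.2, -0.7, 0.4]
    - [-1, 0.6, 0.2, 0, 0.4]
    - [-1, 0.6, 0.2, 0, 0.4]
    - [-1, 0.6, 0.2, 0, 0.4]
    - [-1, 0.6, 0.2, 0, 0.4]
    - [-1, 0.6, 0.2, 0, 0.4]
    - [-1, 0.6, 0, 0, 0.4]
    - [-1, 0.4, 0, 0, 0.4]
    - [0, 0, 0, 0, 0.55]
    - [0, 0, 0, 0, 0.55]

```text
time_s: 47.75
eef_pos: [0.6564, -0.2321, 0.3005]
tool_rot: [[-0.017, 1.0, -0.001], [1.0, 0.017, 0.001], [0.001, -0.001, -1.0]]
wrist_force: [-0.1, -0.5, 0.1]
opening: 0.0382
grasp_force: 0.0
```

```bash
python3 -c "
from h import *
p=read_camera('wrist');W=cloud(p,True)
for b in blobs(p,W,.044,.058,(.56,.76,-.32,-.13)):print('key',*b)
go(658,-235,46.5,1)"
```

```text
key (656.2, -235.0, 17.8, 89.2, 1.0) 2495 [318. 209.] 0.0497 [26. 28. 28.]
t47.8 tcp [ 656.4 -231.6  300.6] yaw 1.0 open 38.5 twist u 0.0 shift u [-0.17  0.08  4.96]
```

carry_out:
  plan:
    - [-0.15, 0.07, 1, 0, 0.55]
    - [-0.02, 0, 1, 0, 0.55]
    - [0, 0, 1, 0, 0.55]
    - [0, 0, 1, 0, 0.55]
    - [0, 0, 0.9, 0, 0.55]
    - [0, 0, 0, 0, 0.55]
    - [0, 0, 0, 0, 1]
    - [0, 0, 0, 0, 1]
    - [0, 0, 0, 0, 1]
    - [0, 0, 0, 0, 1]
    - [0, 0, 0, 0, 1]
  force: 100

```text
time_s: 48.9
eef_pos: [0.6586, -0.2354, 0.2042]
tool_rot: [[-0.018, 1.0, 0.002], [1.0, 0.018, -0.0], [-0.0, 0.002, -1.0]]
wrist_force: [-1.5, 2.5, 6.6]
opening: 0.0156
grasp_force: 99.3
```

carry_out:
  plan:
    - [0, 0, -0.5, 0, 1]
    - [0, 0, -1, 0, 1]
    - [0, 0, -1, 0, 1]
    - [0, 0, -1, 0, 1]
    - [0, 0, -1, 0, 1]
    - [0, 0, -1, 0, 1]
    - [0, 0, -0.5, 0, 1]
    - [0, 0, 0, 0, 1]

```text
time_s: 49.7
eef_pos: [0.6587, -0.2357, 0.3248]
tool_rot: [[-0.018, 1.0, 0.003], [1.0, 0.018, -0.001], [-0.001, 0.003, -1.0]]
wrist_force: [-0.1, -0.9, -2.6]
opening: 0.0157
grasp_force: 98.1
```

```bash
python3 -c "
from h import *
p=read_camera('wrist');W=cloud(p,True);s=get_state();R=np.array(s['tool_rot']);t=np.array(s['eef_pos'])
T=(W-t)@R*1000;im=p['img'].astype(int)
m=(T[...,2]>143)&(T[...,2]<158)&(abs(T[...,1])<8)&(abs(T[...,0])<60)
print('bar z',np.median(T[m][:,2]),'x',np.percentile(T[m][:,0],[.5,99.5]),np.polyfit(T[m][:,0],T[m][:,2],1))
for n in('scene','side'):
    p=read_camera(n);W=cloud(p);X,Y,Z=case(W);print(n)
    k=(Z>60)&(Z<70)&(X>75)&(X<115)&(Y>10)&(Y<60);print('bar',cv2.minAreaRect(np.stack([X[k],Y[k]],-1).astype(np.float32)),k.sum())
    k=(Z>80)&(Z<95)&(X>80)&(X<120)&(abs(Y)<20);print('spin',X[k].mean(),Y[k].mean(),cv2.minAreaRect(np.stack([X[k],Y[k]],-1).astype(np.float32)),k.sum())
x,y=c2w(100.2,0);go(x,y,150,5)"
```

```text
bar z 152.98860112475182 x [-43.24010377  44.53278599] [8.03094937e-03 1.52941609e+02]
scene
bar ((95.60411834716797, 32.40779495239258), (41.6472282409668, 33.35124588012695), 85.27886199951172) 67
spin 101.19478682771552 -1.6896966070060286 ((100.90247344970703, -0.4740257263183594), (15.517419815063477, 16.54009246826172), 9.02599811553955) 42
side
bar ((96.52356719970703, 32.09193420410156), (14.066908836364746, 43.35485076904297), 9.139491081237793) 72
spin 99.6215135943182 2.7019302693058416 ((99.87324523925781, 1.8754873275756836), (14.049229621887207, 17.11148452758789), 8.718791961669922) 33
t49.9 tcp [ 658.  -235.3  321.8] yaw 1.0 open 15.7 twist u -1.0 shift u [11.51  0.02  0.84]
```

carry_out:
  plan:
    - [1, 0, 0.3, -1, 1]
    - [1, 0, 0.3, -0.5, 1]
    - [1, 0, 0, 0, 1]
    - [1, 0, 0, 0, 1]
    - [1, 0, 0, 0, 1]
    - [1, 0, 0, 0, 1]
    - [1, 0, 0, 0, 1]
    - [1, 0, 0, 0, 1]
    - [0, 0, 0, 0, 1]
    - [0, 0, 0, 0, 1]

```text
time_s: 50.85
eef_pos: [0.6416, -0.0756, 0.3111]
tool_rot: [[-0.123, 0.992, 0.0], [0.992, 0.123, -0.0], [-0.0, 0.0, -1.0]]
wrist_force: [-1.0, 0.9, -1.4]
opening: 0.0158
grasp_force: 98.1
```

```bash
cat >> h.py <<'E'
def spin():
    p=read_camera('wrist');W=cloud(p,True);s=get_state();R=np.array(s['tool_rot']);t=np.array(s['eef_pos'])
    T=(W-t)@R*1000
    m=(T[...,2]>143)&(T[...,2]<160)&(abs(T[...,1])<14)&(abs(T[...,0])<60)&(p['img'].max(-1)<60)
    print('keybar',fit(T[m]),m.sum())
    m=(W[...,2]>.083)&(W[...,2]<.092)&(abs(W[...,0]-.639)<.03)&(abs(W[...,1]+.005)<.03)
    print('spin top tool',fit(T[m]),m.sum(),'world',fit(W[m]*1000),np.median(W[m][:,2]))
    m=(W[...,2]>.0605)&(W[...,2]<.0665)&(abs(W[...,0]-.635)<.03)&(W[...,1]>.012)&(W[...,1]<.055)
    print('latch bar world',fit(W[m]*1000),m.sum())
    return p,W
def fit(q):
    r=cv2.minAreaRect(q[:,:2].astype(np.float32));return np.round(r[0],1),np.round(r[1],1),round(r[2],1),'mean',q[:,:2].mean(0).round(1)
E
python3 -c "
from h import *
p,W=spin();x,y=c2w(100.2,0);go(x,y,150,7)
save(p,'w8.png')"
```

```text
keybar (array([2. , 1.8]), array([24.1, 88.2]), 89.2, 'mean', array([ 9.5, -0.8])) 5852
spin top tool (array([70.5,  3.7]), array([15.6, 15.9]), 89.8, 'mean', array([70.5,  3.6])) 657 world (array([636.8,  -5.9]), array([15.6, 15.9]), 7.2, 'mean', array([636.7,  -5.9])) 0.0867658433529988
latch bar world (array([633.2,  28.5]), array([16.2, 34.6]), 5.9, 'mean', array([633.2,  28.5])) 1099
t50.9 tcp [641.7 -76.2 311. ] yaw 7.0 open 15.5 twist u 0.0 shift u [3.51 0.26 0.3 ]
```

View pics/w8.png

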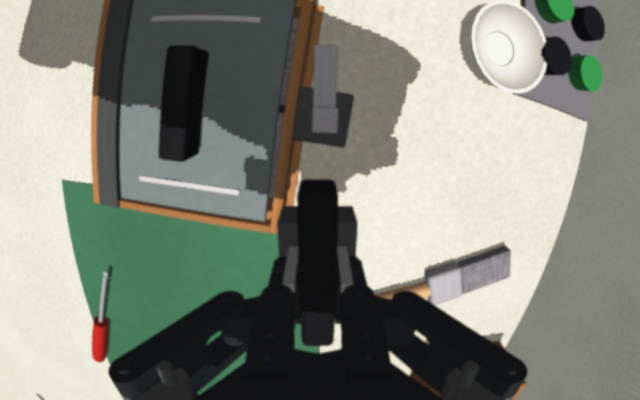

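carry_out:
  plan:
    - [1, 0.1, 0, 0, 1]
    - [1, 0.1, 0, 0, 1]
    - [1, 0.05, 0, 0, 1]
    - [0.5, 0, 0, 0, 1]
    - [0, 0, 0, 0, 1]
    - [0, 0, 0, 0, 1]

```text
time_s: 51.5
eef_pos: [0.6381, -0.007, 0.3109]
tool_rot: [[-0.122, 0.993, 0.0], [0.993, 0.122, -0.0], [-0.001, 0.0, -1.0]]
wrist_force: [0.4, -0.1, -1.8]
opening: 0.0157
grasp_force: 98.1
```

```bash
python3 -c "
from h import *
s=get_state();R=np.array(s['tool_rot']);t=np.array(s['eef_pos'])*1000
# goal TCP: from the earlier pose (641.65,-76.0) + tool offset (69.9,5.1)
a=np.radians(7.1);Y=np.array([np.cos(a),np.sin(a)]);X=np.array([-Y[1],Y[0]])
g=np.array([641.65,-75.9])+69.9*X+5.1*Y;print(g,s['wrist_force'])
go(g[0],g[1],145,7.1)"
```

```text
[638.07114966  -5.90563001] [ 0.36265357 -0.13743096 -1.83004013]
t51.5 tcp [638.1  -7.  310.9] yaw 7.0 open 15.7 twist u -0.03 shift u [0.06 0.   0.55]
```

carry_out:
  plan:
    - [0.05, 0, 0.5, -0.03, 1]
    - [0, 0, 0.5, 0, 1]
    - [0, 0, 0.15, 0, 1]
    - [0, 0, 0.1, 0, 1]
    - [0, 0, 0, 0, 1]

```text
time_s: 52.0
eef_pos: [0.6377, -0.0055, 0.2854]
tool_rot: [[-0.124, 0.992, -0.001], [0.992, 0.124, 0.0], [0.0, -0.001, -1.0]]
wrist_force: [0.2, -0.5, -2.1]
opening: 0.0159
grasp_force: 98.1
```

carry_out:
  plan:
    - [0, 0, 0.15, 0, 1]
    - [0, 0, 0.15, 0, 1]
    - [0, 0, 0.15, 0, 1]
    - [0, 0, 0, 0, 1]

```text
time_s: 52.4
eef_pos: [0.6377, -0.0053, 0.2764]
tool_rot: [[-0.124, 0.992, -0.001], [0.992, 0.124, 0.0], [0.0, -0.001, -1.0]]
wrist_force: [0.4, 0.5, -1.5]
opening: 0.0158
grasp_force: 98.1
```

carry_out:
  plan:
    - [0, 0, 0.2, 0, 1]
    - [0, 0, 0.15, 0, 1]
    - [0, 0, 0.1, 0, 1]
    - [0, 0, 0.05, 0, 1]
    - [0, 0, 0, 0, 1]

```text
time_s: 52.9
eef_pos: [0.6378, -0.0053, 0.2672]
tool_rot: [[-0.124, 0.992, -0.0], [0.992, 0.124, -0.0], [0.0, -0.0, -1.0]]
wrist_force: [-1.9, 0.2, 1.5]
opening: 0.0158
grasp_force: 98.7
```

carry_out:
  plan:
    - [0, 0, 0.05, 0, 1]
    - [0, 0, 0.03, 0, 1]
    - [0, 0, 0, 0, 1]

```text
time_s: 53.2
eef_pos: [0.6377, -0.0053, 0.267]
tool_rot: [[-0.124, 0.992, 0.001], [0.992, 0.124, -0.0], [-0.0, 0.001, -1.0]]
wrist_force: [-6.4, -0.4, 15.7]
opening: 0.0157
grasp_force: 100.6
```

carry_out:
  plan:
    - [0, 0, -0.04, -1, 1]
    - [0, 0, 0, -1, 1]
    - [0, 0, 0, -1, 1]
    - [0, 0, 0, -1, 1]
    - [0, 0, 0, -1, 1]
    - [0, 0, 0, -1, 1]
    - [0, 0, 0, 0, 1]

```text
time_s: 53.9
eef_pos: [0.6377, -0.0054, 0.2671]
tool_rot: [[-0.519, 0.855, 0.0], [0.855, 0.519, -0.0], [-0.0, 0.0, -1.0]]
wrist_force: [-3.8, 0.3, 9.0]
opening: 0.0155
grasp_force: 99.6
```

```bash
python3 -c "
from h import *
go(638,-5.5,112,78.4);s=get_state();print(s['wrist_force'],s['wrist_torque'])"
```

```text
t53.9 tcp [637.7  -5.4 267.1] yaw 31.3 open 15.5 twist u -11.79 shift u [-0.01 -0.    0.  ]
[-3.81837974  0.33492096  9.04958582] [0.00249453 1.06515891 0.01719486]
```

carry_out:
  plan:
    - [0, 0, 0, -1, 1]
    - [0, 0, 0, -1, 1]
    - [0, 0, 0, -1, 1]
    - [0, 0, 0, -1, 1]
    - [0, 0, 0, -1, 1]
    - [0, 0, 0, -1, 1]
    - [0, 0, 0, -1, 1]
    - [0, 0, 0, -1, 1]
    - [0, 0, 0, -1, 1]
    - [0, 0, 0, -1, 1]
    - [0, 0, 0, -1, 1]
    - [0, 0, 0, 0, 1]

```text
time_s: 55.1
eef_pos: [0.6376, -0.0056, 0.267]
tool_rot: [[-0.967, 0.255, -0.0], [0.255, 0.967, -0.001], [-0.0, -0.001, -1.0]]
wrist_force: [-4.9, -2.3, 9.2]
opening: 0.0154
grasp_force: 99.6
```

```bash
cat >> h.py <<'E'
def latch():
    for n in('scene','side','wrist'):
        p=read_camera(n);W=cloud(p,n=='wrist');X,Y,Z=case(W);im=p['img'].astype(int)
        k=(Z>58)&(Z<68)&(X>48)&(X<78)&(abs(Y)<45)
        q=np.stack([X[k],Y[k]],-1)
        if len(q)>8: print(n,'latch',len(q),fit(q),"ang",np.degrees(np.arctan2(q[:,1].mean(),q[:,0].mean()-100.3)).round(1)-90)
    return p
E
python3 -c "
from h import *
p=latch();save(p,'w9.png')
go(638,-5.5,112,78.4);s=get_state();print(s['wrist_force'],s['wrist_torque'])"
```

```text
scene latch 15 (array([ 62.9, -28.4]), array([25. , 27.4]), 86.8, 'mean', array([ 63.5, -29.7])) ang -231.1
side latch 55 (array([61.9, 21.5]), array([25.4, 43.9]), 7.6, 'mean', array([64.2, 14.7])) ang 67.80000000000001
wrist latch 789 (array([66.2,  7.4]), array([22.3, 43.7]), 44.6, 'mean', array([57.8, 14.2])) ang 71.6
t55.2 tcp [637.6  -5.6 267. ] yaw 75.1 open 15.6 twist u -0.82 shift u [-0.02  0.01  0.  ]
[-5.01623557 -2.78326914  9.69251352] [-0.3842961   1.2370632   0.07566108]
```

carry_out:
  plan:
    - [0, 0, 0, -0.8, 1]
    - [0, 0, 0, -0.5, 1]
    - [0, 0, 0, 0, 1]

```text
time_s: 55.55
eef_pos: [0.6376, -0.0056, 0.2671]
tool_rot: [[-0.986, 0.167, -0.0], [0.167, 0.986, -0.001], [-0.0, -0.001, -1.0]]
wrist_force: [-4.8, -2.1, 9.2]
opening: 0.0154
grasp_force: 99.6
```

```bash
python3 -c "
from h import *
go(638,-5.5,112,78.4);s=get_state();print(s['wrist_force'],s['wrist_torque'])"
```

```text
t55.5 tcp [637.6  -5.6 267.1] yaw 80.4 open 15.4 twist u 0.49 shift u [-0.02  0.01  0.  ]
[-4.77393854 -2.08197174  9.19567326] [-0.38468873  1.29314141  0.04938383]
```

carry_out:
  plan:
    - [0, 0, 0, -0.5, 1]
    - [0, 0, 0, -0.5, 1]
    - [0, 0, 0, 0, 1]

```text
time_s: 55.85
eef_pos: [0.6376, -0.0056, 0.267]
tool_rot: [[-0.995, 0.098, -0.0], [0.098, 0.995, -0.001], [-0.0, -0.001, -1.0]]
wrist_force: [-5.2, -1.8, 9.4]
opening: 0.0158
grasp_force: 99.6
```

```bash
python3 -c "
from h import *
go(638,-5.5,112,78.4);s=get_state();print(s['wrist_force'],s['wrist_torque'])"
```

```text
t55.9 tcp [637.6  -5.6 267. ] yaw 84.4 open 15.8 twist u 1.49 shift u [-0.02  0.01  0.  ]
[-5.19089169 -1.81726032  9.41056017] [-0.4427904   1.21325203  0.02006288]
```

carry_out:
  plan:
    - [0, 0, 0, -0.4, 1]
    - [0, 0, 0, -0.4, 1]
    - [0, 0, 0, 0, 1]

```text
time_s: 56.15
eef_pos: [0.6375, -0.0056, 0.267]
tool_rot: [[-0.999, 0.043, -0.0], [0.043, 0.999, -0.001], [0.0, -0.001, -1.0]]
wrist_force: [-4.8, -1.9, 9.4]
opening: 0.0159
grasp_force: 99.7
```

```bash
python3 -c "
from h import *
p=latch();save(p,'w10.png')
go(638,-5.5,112,78.4);s=get_state();print(s['wrist_force'],s['wrist_torque'])"
```

```text
scene latch 21 (array([ 63.6, -27.2]), array([32. , 27.4]), 81.8, 'mean', array([ 60.5, -29.6])) ang -233.4
side latch 63 (array([62.8, 12.2]), array([29.2, 60. ]), 0.8, 'mean', array([63.5,  8.7])) ang 76.6
wrist latch 761 (array([63. , -0.2]), array([30. , 41.7]), 0.0, 'mean', array([56.8,  6.5])) ang 81.4
t56.3 tcp [637.5  -5.6 267. ] yaw 87.5 open 16.1 twist u 2.27 shift u [-0.02  0.01  0.  ]
[-5.68640427 -2.61363689  9.86254352] [-0.31805253  1.28823968 -0.21910118]
```

View pics/w10.png

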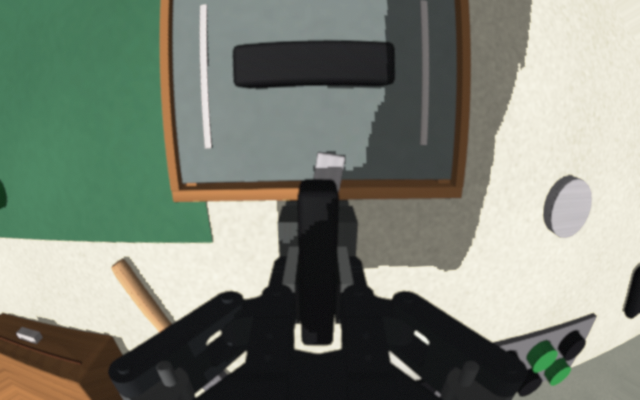

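carry_out:
  plan:
    - [0, 0, 0, -0.3, 1]
    - [0, 0, 0, 0, 1]

```text
time_s: 56.5
eef_pos: [0.6376, -0.0057, 0.267]
tool_rot: [[-1.0, 0.023, -0.0], [0.023, 1.0, -0.001], [0.0, -0.001, -1.0]]
wrist_force: [-5.3, -1.1, 9.8]
opening: 0.0155
grasp_force: 99.8
```

```bash
python3 -c "
from h import *
go(638,-5.5,112,78.4);s=get_state();print(s['wrist_force'],s['wrist_torque'])
p=read_camera('wrist');W=cloud(p,True);X,Y,Z=case(W)
k=(Z>59.5)&(Z<66)&(X>46)&(X<72)&(abs(Y)<30)&(p['img'].max(-1)>60);print(fit(np.stack([X[k],Y[k]],-1)),k.sum())
for x0 in(50,54,58,62,66,70):
    j=k&(abs(X-x0)<2)
    if j.any():print(x0,np.percentile(Y[j],[2,50,98]).round(1))"
```

```text
t56.5 tcp [637.6  -5.7 267. ] yaw 88.7 open 15.5 twist u 2.58 shift u [-0.02  0.01  0.  ]
[-5.29346149 -1.13258572  9.7637726 ] [-0.27312926  1.28717664 -0.4948112 ]
(array([58.7,  6.5]), array([16.6, 23.5]), 80.2, 'mean', array([55. ,  7.3])) 765
50 [ 0.1  8.  15.5]
54 [-0.5  7.5 15. ]
58 [-1.6  6.5 14.6]
62 [-1.6  9.3 13.5]
66 [11.2 12.4 13.4]
70 [12.5 12.6 13.1]
```

carry_out:
  plan:
    - [0, 0, 0, 0.2, 1]
    - [0, 0, 0, 0, 0.5]
    - [0, 0, 0, 0, 0.5]
    - [0, 0, 0, 0, 0.5]
    - [0, 0, -0.5, 0, 0.5]
    - [0, 0, -1, 0, 0.4]
    - [0, 0, -1, 0, 0.4]
    - [0, 0, -1, 0, 0.4]
    - [-1, 0, -1, 0, 0.4]
    - [-1, 0, 0, 0, 0.4]
    - [-1, 0, 0, 0, 0.4]
    - [0, 0, 0, 0, 0.4]

```text
time_s: 57.75
eef_pos: [0.6994, -0.0076, 0.3564]
tool_rot: [[-0.999, 0.036, 0.002], [0.036, 0.999, -0.0], [-0.002, -0.0, -1.0]]
wrist_force: [-0.9, 0.2, -0.4]
opening: 0.051
grasp_force: 0.0
```

```bash
python3 -c "
from h import *
p=read_camera('wrist');W=cloud(p,True);X,Y,Z=case(W)
save(p,'w11.png')
k=(Z>100)&(Z<125)&(X>40)&(X<160)&(abs(Y)<60)&(p['img'].max(-1)<70);print('keytop z',np.median(Z[k]),fit(np.stack([X[k],Y[k]],-1)),k.sum())
k=(Z>59.5)&(Z<66)&(X>46)&(X<72)&(abs(Y)<30)&(p['img'].max(-1)>60);print('latch',fit(np.stack([X[k],Y[k]],-1)),k.sum())
for x0 in(-60,-30,30,60):
  for y0 in(-75,-50,50,75):
    j=(abs(X-x0)<3)&(abs(Y-y0)<3)
    if j.any():print(x0,y0,np.nanmedian(Z[j]).round(1),end='; ')
s=get_state();print(s['wrist_force'],s['eef_pos'],s['time_s'])"
```

```text
keytop z 112.56721569583203 (array([98.6,  0.1]), array([18.2, 87.8]), 87.6, 'mean', array([97.4,  0.1])) 3077
latch (array([57.1, 12. ]), array([26.2, 12.3]), 24.9, 'mean', array([55.7, 11.6])) 104
30 -75 53.9; 30 -50 54.0; 30 50 53.7; 30 75 53.7; 60 -75 54.0; 60 -50 53.7; 60 50 53.6; 60 75 53.6; [-0.50593007  0.69522978  0.16557415] [ 0.69831534 -0.00750148  0.35611968] 57.8
```

View pics/w11.png

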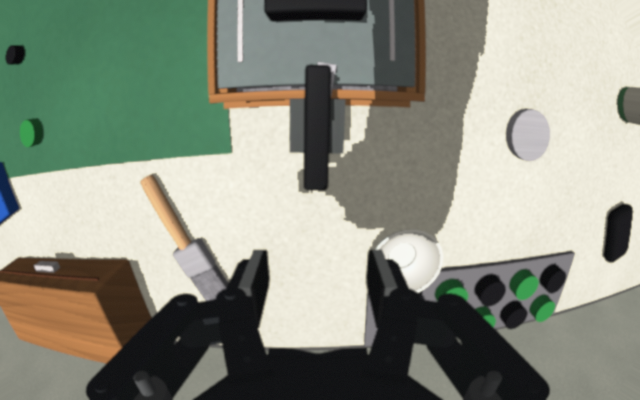

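The T-handle is fully down with its top at 113 mm, the latch bar at (325,70) lies over the lid edge at its stop, and the lid is level. Handing in.

```bash
python3 -c "
from cell import job
print(job.finish_job())"
```

```text
the job is handed in; nothing more can be done
None
```

I handed the job in at about 58 s: all four blocks lie flat in their own bays, the lid is hooked under the lip and level, and the T-handle is fully down on the spindle, turned to its stop with the latch bar over the lid's edge.

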